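# Strip and dress the sole press guide bar

## Task

Strip the sole press's guide bar: with the drift, drive every stuck pin out of the bar from its headless side so that it drops into the trough, never pulling it by the head, and put all the pins into the wooden scrap tray. Once all the pins are out of the bar, take the dressing stone and rub the bar's top in one slow stroke from the end near the robot to the far end, stone lying flat and lengthwise on the bar and pressed down evenly at about 10 N. Leave drift and stone lying on the rubber mat, and do not knock over the bottle or the jar.

Things in the scene. Friction and masses are not known exactly. Their poses are not given: they have to be found in the camera images.
- bar: Guide bar of the sole press: aluminium, 220 mm long (x), 40 mm thick (y -20 to +20), in a fixed green bench fixture. Origin on the bench under its centre; x roughly away from the robot, y roughly to the robot's left. Flat top face at z = 70 mm. Four 15 mm round bores right through along y at x = -75, -25, 25, 75, z = 45 mm. End clamps, 66 mm high, end at x = -130 and 130.
- trough (a point): Centre of the floor of the shallow cork-floored catch trough, fixed to the bar on its +y side: floor at z = 4 mm, inside from bar x = -130 to 130 and y = 30 to 130 mm, rim at z = 14 mm. The bar's foot beside it, 20 mm high, reaches y = 30.
- land_near (a point): Point on the bar's top face, 70 mm from its centre towards the end nearer the robot (bar x = -70 mm, z = 70 mm): the stroke starts with the stone's centre above it.
- land_far (a point): Point on the bar's top face, 70 mm from its centre towards the end farther from the robot (bar x = +70 mm, z = 70 mm): the stroke ends with the stone's centre above it.
- drift: Drift (push rod): square wooden handle 24 x 24 x 80 mm with a round steel nose 9 mm in diameter and 65 mm long out of one end; 0.12 kg. Origin at the handle's centre; y runs along it towards the nose, handle from y = -40 to +40 mm, nose tip at y = +105 mm. It lies on the rubber mat, nose roughly to the robot's left.
- stone: Dressing stone: plain grey abrasive block 70 x 40 x 40 mm, 0.25 kg, origin at its centre, x along its length; its four long faces are alike. It lies on the rubber mat.
- mat: Black rubber tool mat, 220 (x) x 190 (y) x 4 mm, fixed to the bench on the robot's right; origin on the bench under its centre.
- tray: Scrap tray: open wooden box fixed to the bench, 120 x 120 x 35 mm outside, walls and floor 6 mm; origin under its centre on the bench.
- bottle: Amber bottle of dressing, 48 mm in diameter, 120 mm tall; bystander, origin under its centre.
- jar: White cream jar with a black cap, 60 mm in diameter, 55 mm tall; bystander, origin under its centre.
- bore0 (a point): Centre of the mouth of a bore on the bar's headless (-y) side (bar x = -75 mm, y = -20, z = 45 mm); push along the bar's +y from here.
- pin0: Steel pin, may be absent: round shank 14 mm dia x 32 mm, square head 20 x 20 x 8 mm, 0.06 kg. Origin on its axis, y to the head: shank y -24 to 8 mm, head 8 to 16. Starts stuck in bore0, head on the bar's +y face, shank end 8 mm inside the -y face. 5 to 15 N moves it; it grips for 25 mm and drops into the trough after about 32 mm, the nose tip then about 40 mm inside the bore mouth; farther does no harm.
- bore1 (a point): Centre of the mouth of a bore on the bar's headless (-y) side (bar x = -25 mm, y = -20, z = 45 mm); push along the bar's +y from here.
- pin1: Steel pin, may be absent: round shank 14 mm dia x 32 mm, square head 20 x 20 x 8 mm, 0.06 kg. Origin on its axis, y to the head: shank y -24 to 8 mm, head 8 to 16. Starts stuck in bore1, head on the bar's +y face, shank end 8 mm inside the -y face. 5 to 15 N moves it; it grips for 25 mm and drops into the trough after about 32 mm, the nose tip then about 40 mm inside the bore mouth; farther does no harm.
- bore2 (a point): Centre of the mouth of a bore on the bar's headless (-y) side (bar x = 25 mm, y = -20, z = 45 mm); push along the bar's +y from here.
- pin2: Steel pin, may be absent: round shank 14 mm dia x 32 mm, square head 20 x 20 x 8 mm, 0.06 kg. Origin on its axis, y to the head: shank y -24 to 8 mm, head 8 to 16. Starts stuck in bore2, head on the bar's +y face, shank end 8 mm inside the -y face. 5 to 15 N moves it; it grips for 25 mm and drops into the trough after about 32 mm, the nose tip then about 40 mm inside the bore mouth; farther does no harm.
- bore3 (a point): Centre of the mouth of a bore on the bar's headless (-y) side (bar x = 75 mm, y = -20, z = 45 mm); push along the bar's +y from here.
- pin3: Steel pin, may be absent: round shank 14 mm dia x 32 mm, square head 20 x 20 x 8 mm, 0.06 kg. Origin on its axis, y to the head: shank y -24 to 8 mm, head 8 to 16. Starts stuck in bore3, head on the bar's +y face, shank end 8 mm inside the -y face. 5 to 15 N moves it; it grips for 25 mm and drops into the trough after about 32 mm, the nose tip then about 40 mm inside the bore mouth; farther does no harm.
Not all that is in view belongs to the job. What is shaped like the drift but blue or green is not meant.

How it is judged:
On the way, in this order (a step that is already met when the one before it is completed fails the run):
1. every pin has been driven out of the bar ((y of pin0 in the frame of bar above 0.035 m or z of pin0 in the frame of bar below 0.03 m) and (y of pin1 in the frame of bar above 0.035 m or z of pin1 in the frame of bar below 0.03 m) and (y of pin2 in the frame of bar above 0.035 m or z of pin2 in the frame of bar below 0.03 m) and (y of pin3 in the frame of bar above 0.035 m or z of pin3 in the frame of bar below 0.03 m)), for 0.1 s.
2. the held stone rubs the bar's top, lengthwise and flat, near land_near, pressed with 2 to 25 N (x of stone in the frame of bar between -0.081 and -0.059 m and y of stone in the frame of bar between -0.015 and 0.015 m and z of stone in the frame of bar between 0.085 and 0.094 m and angle between the x axis of stone and the x axis of bar, either way round below 0.2 rad and contact force between stone and bar between 2 and 25 N and contact force between the fingers and stone above 1 N), for 0.1 s.
3. the held stone rubs the bar's top, lengthwise and flat, midway between land_near and the centre, pressed with 2 to 25 N (x of stone in the frame of bar between -0.046 and -0.024 m and y of stone in the frame of bar between -0.015 and 0.015 m and z of stone in the frame of bar between 0.085 and 0.094 m and angle between the x axis of stone and the x axis of bar, either way round below 0.2 rad and contact force between stone and bar between 2 and 25 N and contact force between the fingers and stone above 1 N), for 0.1 s.
4. the held stone rubs the bar's top, lengthwise and flat, at the centre, pressed with 2 to 25 N (x of stone in the frame of bar between -0.011 and 0.011 m and y of stone in the frame of bar between -0.015 and 0.015 m and z of stone in the frame of bar between 0.085 and 0.094 m and angle between the x axis of stone and the x axis of bar, either way round below 0.2 rad and contact force between stone and bar between 2 and 25 N and contact force between the fingers and stone above 1 N), for 0.1 s.
5. the held stone rubs the bar's top, lengthwise and flat, midway between the centre and land_far, pressed with 2 to 25 N (x of stone in the frame of bar between 0.024 and 0.046 m and y of stone in the frame of bar between -0.015 and 0.015 m and z of stone in the frame of bar between 0.085 and 0.094 m and angle between the x axis of stone and the x axis of bar, either way round below 0.2 rad and contact force between stone and bar between 2 and 25 N and contact force between the fingers and stone above 1 N), for 0.1 s.
6. the held stone rubs the bar's top, lengthwise and flat, near land_far, pressed with 2 to 25 N (x of stone in the frame of bar between 0.059 and 0.081 m and y of stone in the frame of bar between -0.015 and 0.015 m and z of stone in the frame of bar between 0.085 and 0.094 m and angle between the x axis of stone and the x axis of bar, either way round below 0.2 rad and contact force between stone and bar between 2 and 25 N and contact force between the fingers and stone above 1 N), for 0.1 s.
At the end, for the whole second after the job is handed in: All pins lie in the scrap tray (origins inside its walls, below 40 mm above its underside); drift and stone lie at rest with their origins over the rubber mat, less than 35 mm above its underside (x of pin0 in the frame of tray between -0.055 and 0.055 m and y of pin0 in the frame of tray between -0.055 and 0.055 m and z of each of pin0, pin1, pin2, pin3 in the frame of tray below 0.04 m and linear speed of each of pin0, pin1, pin2, pin3, drift, stone below 0.03 m/s and x of pin1 in the frame of tray between -0.055 and 0.055 m and y of pin1 in the frame of tray between -0.055 and 0.055 m and x of pin2 in the frame of tray between -0.055 and 0.055 m and y of pin2 in the frame of tray between -0.055 and 0.055 m and x of pin3 in the frame of tray between -0.055 and 0.055 m and y of pin3 in the frame of tray between -0.055 and 0.055 m and x of drift in the frame of mat between -0.11 and 0.11 m and y of drift in the frame of mat between -0.095 and 0.095 m and z of each of drift, stone in the frame of mat below 0.035 m and x of stone in the frame of mat between -0.11 and 0.11 m and y of stone in the frame of mat between -0.095 and 0.095 m); the robot touches nothing.
It fails at once if a pin is gripped by the fingers while still in its bore instead of being driven out ((contact force between the fingers and pin0 above 1.5 N and y of pin0 in the frame of bar between -0.03 and 0.03 m and z of pin0 in the frame of bar between 0.038 and 0.055 m) or (contact force between the fingers and pin1 above 1.5 N and y of pin1 in the frame of bar between -0.03 and 0.03 m and z of pin1 in the frame of bar between 0.038 and 0.055 m) or (contact force between the fingers and pin2 above 1.5 N and y of pin2 in the frame of bar between -0.03 and 0.03 m and z of pin2 in the frame of bar between 0.038 and 0.055 m) or (contact force between the fingers and pin3 above 1.5 N and y of pin3 in the frame of bar between -0.03 and 0.03 m and z of pin3 in the frame of bar between 0.038 and 0.055 m)).
It fails at once if the bottle or the jar is knocked over (angle between any of bottle, jar's own z axis and vertical above 0.7 rad).
Of pin0, pin1, pin2, pin3 only 2 to 4 are there at a start; the rules pass over those that are not, and their reading is None.
At some moment in a run one of drift, stone may be knocked a few centimetres aside while the robot is not near it.
Once in a run the grip may slacken for a moment while it holds something.
It also fails if it takes over 210 s, if anything falls off the work surface, if the arm or the gripper's body presses on something with over 40 N, if the wrist force passes 120 N, or if a joint passes its speed limit or range.

## Robot

A 6-joint arm with a two-finger parallel gripper is mounted at the origin on the work surface. World frame = base frame: x ahead of the robot, y to its left, z up, the work surface at z = 0. Lengths are in m, angles in rad, forces in N, time in s.
With the tool pointing down it reaches from about 0.25 to 0.725 m from the base axis. Payload 4 kg.
Tool frame: the origin (TCP) lies between the finger pads; the fingertips stand 11 mm ahead of it and the grasp point (between the pads) lies 8 mm behind it (bot.tip_extent is the distance from the TCP to the fingertips, in m); z points along the fingers, y is the line along which they close (so a half turn about z gives the same grasp; the last joint's range is limited). The gripper opens to 85 mm and grips with 20 to 120 N. Pads are 22 mm wide; open, the fingers measure 114 mm over their backs; the gripper's body (76 mm by 85 mm) begins 54 mm behind the grasp point. The pads swing forward as they close: fully open they stand 13 mm farther back than shut.
Start: joints at [1.298, 0.241, 0.005, 1.335, 0, 1.571], TCP at [0.135, 0.482, 0.242] pointing down, gripper open.
Joint ranges: [-2.72, 2.72], [-1.05, 1.87], [-1.09, 1.28], [-1.99, 2.15], [-1.42, 1.44], [-3.14, 3.14]. Speed limits (rad/s): [2.79, 2.79, 3.14, 3.14, 3.14, 3.14].

## Interface

Orientations are given as a unit quaternion [x, y, z, w].
In Python, from workcell import bot gives the robot as it stands. The module is installed in compiled form; this text tells all that it offers.
- The arm moves only by the tool drive_tool, never from a script. Its argument "rows" is a list of rows, each an object of numbers: "dx", "dy", "dz": the shift along the tool's x, y, z in units of 50 mm (1.0 is 50 mm); "wx", "wy", "wz": the turn, a rotation vector about the tool's x, y, z in units of 5 degrees (1.0 is 5 degrees); "hand": the finger opening in mm, from 0 to 85.4. A call has 1 to 20 rows; each row is the pose to reach, as a shift and turn from the pose commanded when the call began, along the tool's axes at that moment; what a row does not reach only later rows make up. A row lasts 1/10 s, in which the tool goes at most 50 mm and 8.59 degrees, less where a joint would pass 70% of its speed; a pose out of reach is approached as far as the arm can. A call with a gripper value outside its range is refused whole. The fingers move at their own pace and stop on an object; the grip force is fixed at half the most. Time passes only in rows, so rows that repeat a pose let the fingers close. It gives the time, the measured TCP pose, the force, the opening and the grip force at its end, in the units of the state.
- bot.get_obs(): the state, without advancing time (a new reading comes with each control period).
- bot.camera(name): name is "scene" or "top" or "wrist"; returns the picture (480x640x3 uint8, red, green, blue); there is no depth.
- bot.get_calibration(name): a dict with "vfov" (degrees; the focal length in pixels is half the picture's height over the tangent of half this angle, whatever the lens; pixels are square), "cx", "cy" (the principal point, pixels), "origin" and "rotation" of the camera in the world; the wrist camera has in their place "mount" (4x4, takes a point from camera to tool coordinates, whose origin is the TCP and whose axes are the flange's). Camera axes: x right, y up, looking along -z (the intrinsics and any distortion apply to the point x, -y, -z); pixel columns grow to the right and rows downward; lengths in m; the calibration is good to about 2 mm. The wrist camera is an equidistant fisheye: a pixel r from the principal point sees the ray r / f radians off the axis. A picture is of the moment at which its call begins: read the wrist's pose just before it. get_calibration takes no time and is no camera call.
- bot.job_done(): hands the job in; it is judged then, once.
Trained networks look in the newest picture that a camera, given by its name, has taken for a name from the list of things; names that differ only in an ending like _2 or _b are one class to them, and where a whole thing is asked for, a point or a joint stands for the part that bears it (a point fixed in the world has none). Each returns a list of dicts, best first, with "score" (0 to 1); they miss things now and then, are a little off and sometimes report something else, mostly with a low value. They report only what shows in the picture. A call takes as long as a camera call. They do not tell look-alikes from the thing itself.
- bot.look_for(camera, thing): "extent" ([centre column, centre row, width, height] in pixels, round what is visible of it).
- bot.outline_of(camera, thing): "region" (480x640 bool, what is visible of it) and "extent" ([centre column, centre row, width, height] in pixels, round what is visible of it).
The state is a dict: "clock": time; "joint_pos": joint angles; "joint_vel": joint speeds; "tau": joint torques, N m; "eef_pos": TCP position; "tool_rot": TCP orientation; "ft_force": force on the tool from outside, world axes, zero at the start; "ft_torque": the same for the moment, N m; "grip_width": finger opening in m; "grasp_force": force on a finger pad.
Only numpy, scipy, OpenCV 4.12 (cv2) and the standard library are available. Lean on these libraries where they do the work, as an engineer would, in place of code of your own. Each camera call takes 0.05 s, during which the arm holds its last target. There are 200 camera calls.

## Working session

There is one attempt and no reset: what is moved stays moved. The work goes in short steps, Python scripts to look and compute and a tool call to move; the robot and the scene stay as the last step left them, time stands still between calls to the robot, and variables do not carry over. Pictures are saved under pics/ and viewed, at most 14 in all, crops included, and the job is handed in when it is done.

Besides the shell and the picture viewer there is one more tool, called after "Request:" as name(argument=value, ...) on one line, values as JSON. drive_tool: Moves the arm, as the interface text tells. Its arguments: {"type":"object","properties":{"rows":{"type":"array","items":{"type":"object","properties":{"dx":{"type":"number"},"dy":{"type":"number"},"dz":{"type":"number"},"wx":{"type":"number"},"wy":{"type":"number"},"wz":{"type":"number"},"hand":{"type":"number"}}}}},"required":["rows"]}

```bash
mkdir -p pics; cat > h.py <<'E'
import numpy as np, cv2
from scipy.spatial.transform import Rotation as R
from workcell import bot
def ray(name,u,v):
    c=bot.get_calibration(name)
    f=240/np.tan(np.radians(c['vfov']/2))
    x,y=(u-c['cx'])/f,(v-c['cy'])/f
    if name=='wrist':
        o=bot.get_obs(); M=np.array(c['mount']); r=np.hypot(x,y)
        d=np.array([0,0,-1.]) if r<1e-9 else np.array([np.sin(r)*x/r,-np.sin(r)*y/r,-np.cos(r)])
        Rt=R.from_quat(o['tool_rot']).as_matrix()
        return Rt@M[:3,3]+o['eef_pos'], Rt@M[:3,:3]@d
    return np.array(c['origin']), np.array(c['rotation']).reshape(3,3)@np.array([x,-y,-1.])
def px(name,u,v,z):
    o,d=ray(name,u,v); return o+d*(z-o[2])/d[2]
def proj(name,p):
    c=bot.get_calibration(name); f=240/np.tan(np.radians(c['vfov']/2)); p=np.array(p,float)
    if name=='wrist':
        o=bot.get_obs(); M=np.array(c['mount']); Rt=R.from_quat(o['tool_rot']).as_matrix()
        q=M[:3,:3].T@(Rt.T@(p-o['eef_pos'])-M[:3,3]); rr=np.hypot(q[0],q[1]); th=np.arctan2(rr,-q[2])
        return c['cx']+f*th*q[0]/rr, c['cy']-f*th*q[1]/rr
    q=np.array(c['rotation']).reshape(3,3).T@(p-np.array(c['origin']))
    return c['cx']+f*q[0]/-q[2], c['cy']-f*q[1]/-q[2]
def snap(name,fn=None):
    im=bot.camera(name)
    if fn: cv2.imwrite('pics/'+fn,im[:,:,::-1])
    return im
def st():
    o=bot.get_obs(); Rt=R.from_quat(o['tool_rot']).as_matrix()
    print('t',round(o['clock'],2),'p',np.round(o['eef_pos'],4),'z',np.round(Rt[:,2],3),'y',np.round(Rt[:,1],3),'F',np.round(o['ft_force'],1),'w',round(o['grip_width'],4),'g',round(o['grasp_force'],1)); return o
def mv(target,zrot=None):
    """units to world target, and turn to target rotation matrix"""
    o=bot.get_obs(); Rt=R.from_quat(o['tool_rot']).as_matrix()
    d=Rt.T@(np.array(target)-o['eef_pos'])/0.05
    print('d',np.round(d,3))
    if zrot is not None: print('w',np.round(np.degrees(R.from_matrix(Rt.T@zrot).as_rotvec())/5,3))
E
python3 - <<'E'
from h import *
st()
for n in ('top','scene','wrist'):
    snap(n,n+'0.png'); c=bot.get_calibration(n); print(n,{k:np.round(v,3).tolist() for k,v in c.items()})
    if n!='wrist':
        for t in ['bar','drift','stone','mat','tray','bottle','jar','pin0']:
            for r in bot.look_for(n,t)[:4]:
                e=r['extent']; print(n,t,round(r['score'],2),np.round(e,0),np.round(px(n,e[0],e[1],0.0),3))
E
```

```text
t 0.0 p [0.1345 0.4809 0.2414] z [-0.001 -0.002 -1.   ] y [ 0.269  0.963 -0.002] F [ 1.   0.5 -0.2] w 0.0855 g 0.0
top {'vfov': 56.171, 'cx': 319.196, 'cy': 231.57, 'origin': [0.285, -0.198, 1.192], 'rotation': [0.075, -0.064, -0.7, 0.708]}Traceback (most recent call last):
  File "<stdin>", line 8, in <module>
  File "h.py", line 15, in px
    o,d=ray(name,u,v); return o+d*(z-o[2])/d[2]
        ~~~^^^^^^^^^^
  File "h.py", line 13, in ray
    return np.array(c['origin']), np.array(c['rotation']).reshape(3,3)@np.array([x,-y,-1.])
                                  ~~~~~~~~~~~~~~~~~~~~~~~~~~~~~~~^^^^^
ValueError: cannot reshape array of size 4 into shape (3,3)
```

View pics/top0.png

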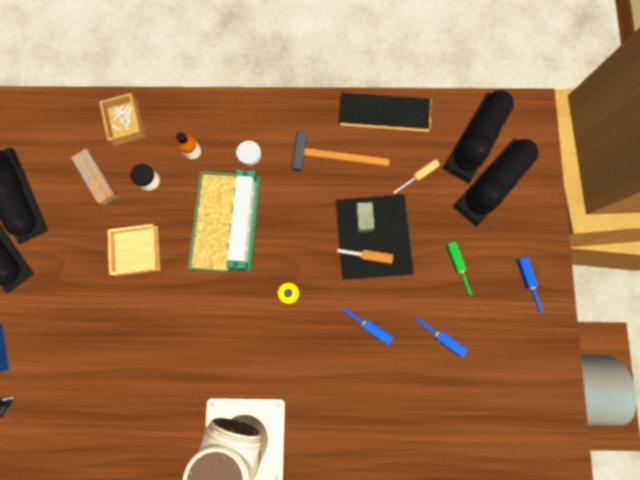

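The top view shows the bar near (240,220) with the trough on its left, the tray at (133,250), the mat at (374,237), the stone at (365,216) and the drift at (368,255) with its nose to the left. The camera rotation comes as a quaternion, so I'll fix the helper for that.

```bash
sed -i "s/np.array(c\['rotation'\]).reshape(3,3)/R.from_quat(c['rotation']).as_matrix()/" h.py
python3 - <<'E'
from h import *
for n in ('top','scene'):
    snap(n,n+'0.png')
    for t in ['bar','drift','stone','mat','tray','bottle','jar','pin0']:
        for r in bot.look_for(n,t)[:3]:
            e=r['extent']; print(n,t,round(r['score'],2),np.round(e,0),np.round(px(n,e[0],e[1],0.0),3))
E
```

```text
top bar 0.94 [227. 223.  70.  98.] [0.544 0.075 0.   ]
top drift 0.88 [458. 267.  23.  44.] [ 0.433 -0.547  0.   ]
top drift 0.83 [368. 328.  51.  35.] [ 0.272 -0.308  0.   ]
top drift 0.81 [442. 336.  52.  41.] [ 0.253 -0.498  0.   ]
top stone 0.67 [368. 218.  20.  32.] [ 0.562 -0.309  0.   ]
top mat 0.81 [373. 237.  79.  88.] [ 0.511 -0.324  0.   ]
top tray 0.93 [135. 250.  50.  56.] [0.47  0.318 0.   ]
top bottle 0.71 [193. 149.  25.  28.] [0.759 0.181 0.   ]
top jar 0.67 [146. 178.  28.  18.] [0.672 0.306 0.   ]
top jar 0.48 [373. 237.  78.  85.] [ 0.511 -0.324  0.   ]
scene bar 0.74 [382. 310. 110. 108.] [0.547 0.078 0.   ]
scene drift 0.79 [339. 188.  20.  35.] [ 0.282 -0.312  0.   ]
scene drift 0.74 [253. 185.  16.  18.] [ 0.468 -0.538  0.   ]
scene drift 0.74 [305. 154.   6.  29.] [ 0.239 -0.51   0.   ]
scene stone 0.97 [285. 235.  26.  24.] [ 0.546 -0.308  0.   ]
scene mat 0.66 [379. 308. 105. 107.] [ 0.547  0.07  -0.   ]
scene mat 0.59 [288. 231.  86.  71.] [ 0.527 -0.31   0.   ]
scene mat 0.41 [367. 383.  18.  28.] [0.736 0.178 0.   ]
scene tray 0.57 [471. 345.  60.  61.] [0.469 0.32  0.   ]
scene bottle 0.94 [365. 382.  24.  28.] [0.737 0.173 0.   ]
scene jar 0.8 [426. 392.  32.  35.] [0.654 0.303 0.   ]
scene pin0 0.74 [427. 392.  28.  31.] [0.653 0.305 0.   ]
scene pin0 0.17 [382. 310. 105. 106.] [0.546 0.079 0.   ]
```

View pics/scene0.png

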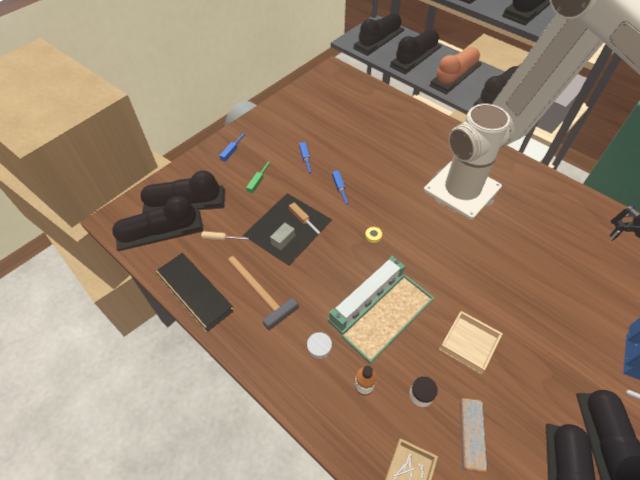

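```bash
python3 - <<'E'
from h import *
a=cv2.imread('pics/scene0.png'); b=cv2.imread('pics/top0.png')
f=lambda i,x,y,w,h:cv2.resize(i[y:y+h,x:x+w],(400,int(400*h/w)),interpolation=cv2.INTER_CUBIC)
A=f(a,320,250,120,90);B=f(b,175,165,120,120)[50:350];C=f(a,235,190,100,75);D=f(b,325,185,100,100)[50:350]
cv2.imwrite('pics/c1.png',np.vstack([np.hstack([A,B]),np.hstack([C,D])]))
E
```

```text
(no output)
```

View pics/c1.png

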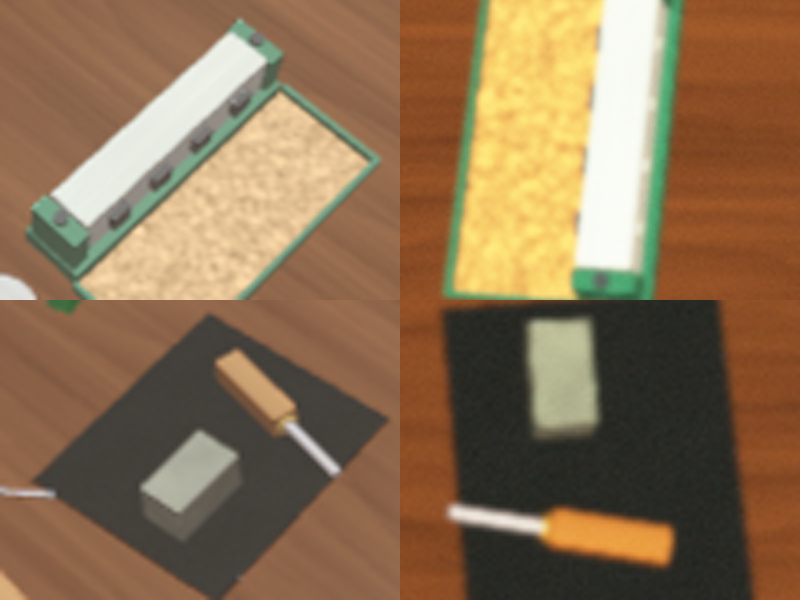

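```bash
python3 - <<'E'
from h import *
print(np.round(bot.get_calibration('wrist')['mount'],3), bot.get_calibration('wrist')['vfov'], bot.tip_extent)
print('drift ends',px('top',361,254.3,.016),px('top',392.5,258.7,.016),'tip',px('top',338,251.5,.016))
# bar from outline, scene/top check stone
for n in('top','scene'):
    print(n,px(n,*{'top':(365,214),'scene':(283,233)}[n],.044))
T=np.array([[0,1,0],[1,0,0],[0,0,-1.]]).T
mv([0.48,0.0,0.30],np.array([[0,1,0],[1,0,0],[0,0,-1.]]))
E
```

```text
[[ 0.001  0.965  0.264  0.066]
 [ 1.    -0.    -0.001  0.001]
 [-0.001  0.264 -0.965 -0.132]
 [ 0.     0.     0.     1.   ]] 65.70646984690485 0.011
drift ends [ 0.46093528 -0.28887068  0.016     ] [ 0.45013568 -0.37149642  0.016     ] tip [ 0.46775887 -0.22823649  0.016     ]
top [ 0.56347255 -0.29775226  0.044     ]
scene [ 0.56366402 -0.29344071  0.044     ]
d [-9.245 -7.413 -1.154]
w [ 0.    -0.    14.874]
```

Request:
drive_tool(rows=[{"dz":-1.15},{"dx":-9.25,"dy":-7.4,"dz":-1.15,"wz":14.87},{"dx":-9.25,"dy":-7.4,"dz":-1.15,"wz":14.87},{"dx":-9.25,"dy":-7.4,"dz":-1.15,"wz":14.87},{"dx":-9.25,"dy":-7.4,"dz":-1.15,"wz":14.87},{"dx":-9.25,"dy":-7.4,"dz":-1.15,"wz":14.87},{"dx":-9.25,"dy":-7.4,"dz":-1.15,"wz":14.87},{"dx":-9.25,"dy":-7.4,"dz":-1.15,"wz":14.87},{"dx":-9.25,"dy":-7.4,"dz":-1.15,"wz":14.87},{"dx":-9.25,"dy":-7.4,"dz":-1.15,"wz":14.87},{"dx":-9.25,"dy":-7.4,"dz":-1.15,"wz":14.87},{"dx":-9.25,"dy":-7.4,"dz":-1.15,"wz":14.87},{"dx":-9.25,"dy":-7.4,"dz":-1.15,"wz":14.87},{"dx":-9.25,"dy":-7.4,"dz":-1.15,"wz":14.87},{"dx":-9.25,"dy":-7.4,"dz":-1.15,"wz":14.87},{"dx":-9.25,"dy":-7.4,"dz":-1.15,"wz":14.87},{"dx":-9.25,"dy":-7.4,"dz":-1.15,"wz":14.87},{"dx":-9.25,"dy":-7.4,"dz":-1.15,"wz":14.87},{"dx":-9.25,"dy":-7.4,"dz":-1.15,"wz":14.87},{"dx":-9.25,"dy":-7.4,"dz":-1.15,"wz":14.87}])

```text
invalid input at $.rows[0]: expected keys dx, dy, dz, wx, wy, wz, hand
```

```bash
python3 - <<'E'
from h import *
st(); snap('wrist','w1.png')
for t in('bar','pin0'):
    for r in bot.outline_of('wrist',t)[:4]: print(t,round(r['score'],2),np.round(r['extent']))
E
```

```text
t 1.0 p [0.1347 0.4815 0.2423] z [-0.  0. -1.] y [0.269 0.963 0.   ] F [-0.2 -0.2  0.6] w 0.0854 g 0.0
```

View pics/w1.png

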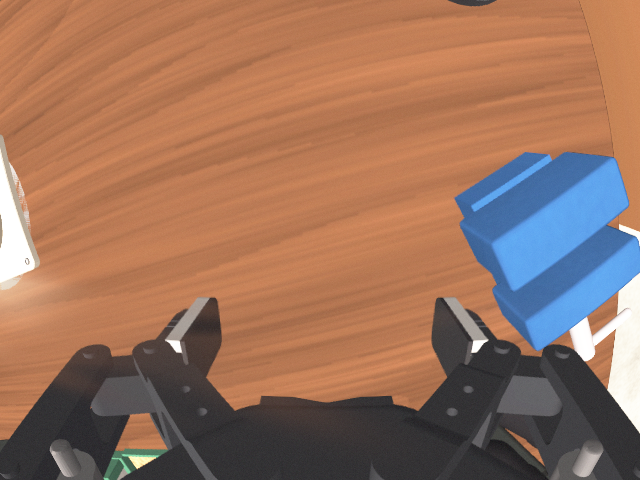

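The move was refused because every row needs all seven keys. This picture is still from the start pose, looking along tool +x, with the fingers at (200,320) and (460,320).

Request:
drive_tool(rows=[{"dx":-1,"dy":-0.8,"dz":-1.15,"wx":0,"wy":0,"wz":1.5,"hand":85},{"dx":-9.25,"dy":-7.4,"dz":-1.15,"wx":0,"wy":0,"wz":14.87,"hand":85},{"dx":-9.25,"dy":-7.4,"dz":-1.15,"wx":0,"wy":0,"wz":14.87,"hand":85},{"dx":-9.25,"dy":-7.4,"dz":-1.15,"wx":0,"wy":0,"wz":14.87,"hand":85},{"dx":-9.25,"dy":-7.4,"dz":-1.15,"wx":0,"wy":0,"wz":14.87,"hand":85},{"dx":-9.25,"dy":-7.4,"dz":-1.15,"wx":0,"wy":0,"wz":14.87,"hand":85},{"dx":-9.25,"dy":-7.4,"dz":-1.15,"wx":0,"wy":0,"wz":14.87,"hand":85},{"dx":-9.25,"dy":-7.4,"dz":-1.15,"wx":0,"wy":0,"wz":14.87,"hand":85},{"dx":-9.25,"dy":-7.4,"dz":-1.15,"wx":0,"wy":0,"wz":14.87,"hand":85},{"dx":-9.25,"dy":-7.4,"dz":-1.15,"wx":0,"wy":0,"wz":14.87,"hand":85},{"dx":-9.25,"dy":-7.4,"dz":-1.15,"wx":0,"wy":0,"wz":14.87,"hand":85},{"dx":-9.25,"dy":-7.4,"dz":-1.15,"wx":0,"wy":0,"wz":14.87,"hand":85},{"dx":-9.25,"dy":-7.4,"dz":-1.15,"wx":0,"wy":0,"wz":14.87,"hand":85},{"dx":-9.25,"dy":-7.4,"dz":-1.15,"wx":0,"wy":0,"wz":14.87,"hand":85},{"dx":-9.25,"dy":-7.4,"dz":-1.15,"wx":0,"wy":0,"wz":14.87,"hand":85},{"dx":-9.25,"dy":-7.4,"dz":-1.15,"wx":0,"wy":0,"wz":14.87,"hand":85}])

```text
clock: 2.75
eef_pos: [0.4796, 0.0018, 0.2999]
tool_rot: [0.706, 0.708, 0.0, -0.0]
ft_force: [0.7, -0.3, -0.1]
grip_width: 0.0848
grasp_force: 0.0
```

```bash
python3 - <<'E'
from h import *
st(); snap('wrist','w2.png')
for t in('bar','pin0'):
    for r in bot.outline_of('wrist',t)[:4]: print(t,round(r['score'],2),np.round(r['extent']))
E
```

```text
t 2.75 p [0.4796 0.0018 0.2999] z [-0.  0. -1.] y [ 1.     0.002 -0.   ] F [ 0.7 -0.3 -0.1] w 0.0848 g 0.0
bar 0.76 [387. 140. 247. 164.]
pin0 0.67 [462. 170.  23.   4.]
pin0 0.62 [369. 162.  19.  13.]
pin0 0.6 [418. 167.  22.  10.]
pin0 0.49 [322. 159.  19.   6.]
```

View pics/w2.png

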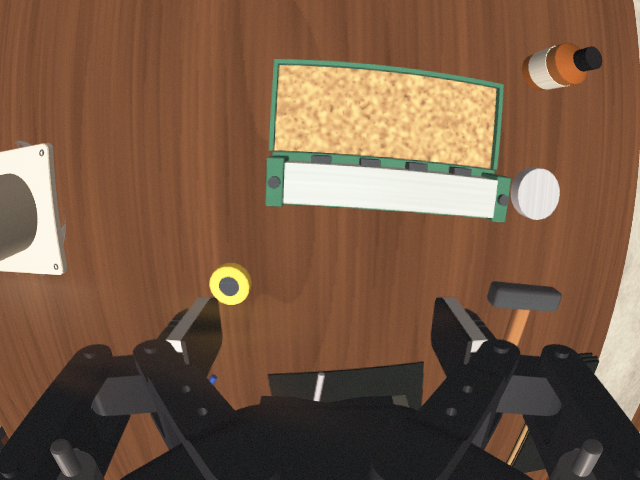

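The wrist view shows the bar's top face with corners near (285,161), (283,204), (497,178) and (495,217). Four pin heads show at about (322,159), (369,162), (418,167) and (462,170).

```bash
python3 - <<'E'
from h import *
im=cv2.imread('pics/w2.png')
hsv=cv2.cvtColor(im,cv2.COLOR_BGR2HSV)
m=((hsv[:,:,2]>195)&(hsv[:,:,1]<30)).astype(np.uint8); m[:150]=0;m[225:]=0;m[:,:270]=0;m[:,505:]=0
n,l,s,_=cv2.connectedComponentsWithStats(m); k=1+s[1:,4].argmax(); c=max(cv2.findContours((l==k).astype(np.uint8),0,1)[0],key=len)[:,0]
P=np.array([px('wrist',u,v,.07)[:2] for u,v in c],np.float32)
(cx,cy),(w,h),a=cv2.minAreaRect(P); print('rect',cx,cy,w,h,a)
b=cv2.boxPoints(((cx,cy),(w,h),a)); print(b)
for q in[(285,161),(283,204),(497,178),(495,217)]: print(px('wrist',*q,.07))
# heads: top edge centre y=+24(bar), z=.055
for q in[(322,157),(369,160),(418,164),(462,168)]: print('head',px('wrist',*q,.055))
E
```

```text
rect 0.5490719079971313 0.025058895349502563 0.04046226292848587 0.22072820365428925 86.718017578125
[[ 0.43773058  0.0111793 ]
 [ 0.6580968  -0.00145741]
 [ 0.66041327  0.03893849]
 [ 0.44004703  0.0515752 ]]
[0.44067502 0.052529   0.07      ]
[0.43806885 0.00994419 0.07      ]
[0.65950881 0.04109654 0.07      ]
[ 0.66094079 -0.00067259  0.07      ]
head [0.47648159 0.05568873 0.055     ]
head [0.52403919 0.0531572  0.055     ]
head [0.57523535 0.05053419 0.055     ]
head [0.62420378 0.0485064  0.055     ]
```

```bash
cat >> h.py <<'E'
BC=np.array([.549,.025]); BY=np.radians(-3.28); EX=np.array([np.cos(BY),np.sin(BY)]); EY=np.array([-np.sin(BY),np.cos(BY)])
def bar(x,y,z): return np.r_[BC+x*EX+y*EY,z]
def Rd(yaw):
    "tool down, tool x along world angle yaw"
    return R.from_euler('z',yaw).as_matrix()@np.diag([1,-1,-1.])
E
python3 - <<'E'
from h import *
for p in [(.4,-.13,.2)]:
    mv([.455,-.40,.20],Rd(np.radians(83)))
E
```

```text
d [-8.034 -0.52   2.001]
w [ 5.000e-03 -1.000e-03  1.429e+00]
```

Request:
drive_tool(rows=[{"dx":-8.03,"dy":-0.52,"dz":0.5,"wx":0,"wy":0,"wz":1.43,"hand":85},{"dx":-8.03,"dy":-0.52,"dz":0.5,"wx":0,"wy":0,"wz":1.43,"hand":85},{"dx":-8.03,"dy":-0.52,"dz":0.5,"wx":0,"wy":0,"wz":1.43,"hand":85},{"dx":-8.03,"dy":-0.52,"dz":2,"wx":0,"wy":0,"wz":1.43,"hand":85},{"dx":-8.03,"dy":-0.52,"dz":2,"wx":0,"wy":0,"wz":1.43,"hand":85},{"dx":-8.03,"dy":-0.52,"dz":2,"wx":0,"wy":0,"wz":1.43,"hand":85},{"dx":-8.03,"dy":-0.52,"dz":2,"wx":0,"wy":0,"wz":1.43,"hand":85},{"dx":-8.03,"dy":-0.52,"dz":2,"wx":0,"wy":0,"wz":1.43,"hand":85},{"dx":-8.03,"dy":-0.52,"dz":2,"wx":0,"wy":0,"wz":1.43,"hand":85},{"dx":-8.03,"dy":-0.52,"dz":2,"wx":0,"wy":0,"wz":1.43,"hand":85},{"dx":-8.03,"dy":-0.52,"dz":2,"wx":0,"wy":0,"wz":1.43,"hand":85},{"dx":-8.03,"dy":-0.52,"dz":2,"wx":0,"wy":0,"wz":1.43,"hand":85}])

```text
clock: 4.1
eef_pos: [0.4554, -0.3994, 0.2009]
tool_rot: [0.749, 0.663, 0.0, 0.0]
ft_force: [0.3, 0.6, 0.3]
grip_width: 0.0851
grasp_force: 0.0
```

```bash
cat > v.py <<'E'
from h import *
import sys
st(); im=snap('wrist',sys.argv[1])
E
python3 - <<'E'
from h import *
st(); im=snap('wrist','w3.png')
for t in('drift','stone','mat'):
    for r in bot.outline_of('wrist',t)[:3]: print(t,round(r['score'],2),np.round(r['extent']))
hsv=cv2.cvtColor(im,cv2.COLOR_RGB2HSV)
m=((hsv[:,:,1]>120)&(hsv[:,:,2]>120)).astype(np.uint8); m[300:]=0
E
```

```text
t 4.1 p [ 0.4554 -0.3994  0.2009] z [ 0.001 -0.    -1.   ] y [ 0.993 -0.122  0.001] F [0.3 0.6 0.3] w 0.0851 g 0.0
drift 0.8 [153. 310.  49.  87.]
drift 0.72 [127. 145.  70. 149.]
drift 0.65 [319. 108.  28. 170.]
stone 0.84 [440.  92.  98.  60.]
mat 0.58 [373. 134. 267. 239.]
```

View pics/w3.png

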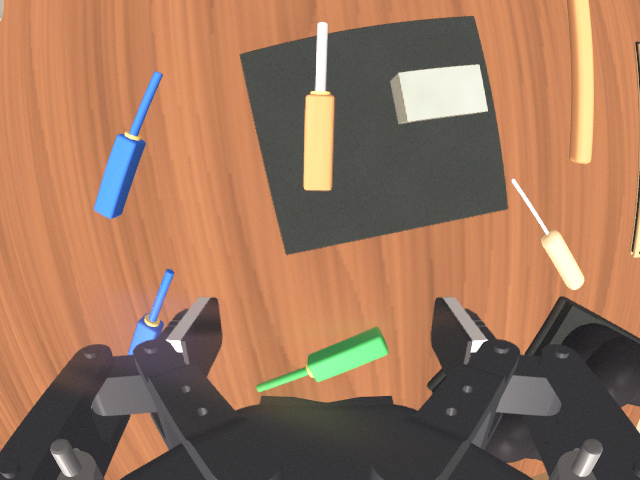

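The wrist view shows the drift on the mat, with handle corners (306,95), (333,95), (305,190) and (331,190) and the nose tip at (322,24). The stone's top is about (398..487, 66..123), and the blue and green look-alikes are off the mat.

```bash
python3 - <<'E'
from h import *
q=[px('wrist',*a,.028) for a in[(306,95),(333,95),(305,190),(331,190)]]
f=(q[0]+q[1])/2;r=(q[2]+q[3])/2
print(np.round(q,4));print('center',(f+r)/2,'len',np.linalg.norm(f-r),'w',np.linalg.norm(q[0]-q[1]),'yaw',np.degrees(np.arctan2(*(f-r)[1::-1])))
t=px('wrist',322,24,.016);print('tip',t, np.degrees(np.arctan2(*(t-r)[1::-1])))
print('mat',[np.round(px('wrist',*a,.004),3) for a in[(240,55),(473,17),(507,208),(287,254)]])
print('stone',[np.round(px('wrist',*a,.044),3) for a in[(398,73),(479,65),(487,111),(406,123)]])
c=(f+r)/2
mv([c[0],c[1],.10],Rd(np.arctan2(*(f-r)[1::-1])))
E
```

```text
[[ 0.4532 -0.2911  0.028 ]
 [ 0.4748 -0.2939  0.028 ]
 [ 0.4424 -0.3688  0.028 ]
 [ 0.4637 -0.3715  0.028 ]]
center [ 0.45853033 -0.33132426  0.028     ] len 0.07843622604330387 w 0.021777268800828177 yaw 82.02276475397692
tip [ 0.47378163 -0.22771864  0.016     ] 81.7340262644364
mat [array([ 0.399, -0.241,  0.004]), array([ 0.616, -0.222,  0.004]), array([ 0.633, -0.409,  0.004]), array([ 0.416, -0.429,  0.004])]
stone [array([ 0.527, -0.283,  0.044]), array([ 0.596, -0.278,  0.044]), array([ 0.598, -0.317,  0.044]), array([ 0.528, -0.323,  0.044])]
d [ 1.37  -0.106  2.016]
w [0.014 0.008 0.191]
```

Request:
drive_tool(rows=[{"dx":1.37,"dy":-0.11,"dz":0.5,"wx":0,"wy":0,"wz":0.19,"hand":70},{"dx":1.37,"dy":-0.11,"dz":1.3,"wx":0,"wy":0,"wz":0.19,"hand":60},{"dx":1.37,"dy":-0.11,"dz":2,"wx":0,"wy":0,"wz":0.19,"hand":60},{"dx":1.37,"dy":-0.11,"dz":2,"wx":0,"wy":0,"wz":0.19,"hand":60},{"dx":1.37,"dy":-0.11,"dz":2.5,"wx":0,"wy":0,"wz":0.19,"hand":60},{"dx":1.37,"dy":-0.11,"dz":3,"wx":0,"wy":0,"wz":0.19,"hand":60},{"dx":1.37,"dy":-0.11,"dz":3.4,"wx":0,"wy":0,"wz":0.19,"hand":60},{"dx":1.37,"dy":-0.11,"dz":3.6,"wx":0,"wy":0,"wz":0.19,"hand":60},{"dx":1.37,"dy":-0.11,"dz":3.66,"wx":0,"wy":0,"wz":0.19,"hand":60},{"dx":1.37,"dy":-0.11,"dz":3.66,"wx":0,"wy":0,"wz":0.19,"hand":60},{"dx":1.37,"dy":-0.11,"dz":3.66,"wx":0,"wy":0,"wz":0.19,"hand":10},{"dx":1.37,"dy":-0.11,"dz":3.66,"wx":0,"wy":0,"wz":0.19,"hand":10},{"dx":1.37,"dy":-0.11,"dz":3.66,"wx":0,"wy":0,"wz":0.19,"hand":10},{"dx":1.37,"dy":-0.11,"dz":3.66,"wx":0,"wy":0,"wz":0.19,"hand":10},{"dx":1.37,"dy":-0.11,"dz":3.66,"wx":0,"wy":0,"wz":0.19,"hand":10},{"dx":1.37,"dy":-0.11,"dz":3.66,"wx":0,"wy":0,"wz":0.19,"hand":10},{"dx":1.37,"dy":-0.11,"dz":3.66,"wx":0,"wy":0,"wz":0.19,"hand":10},{"dx":1.37,"dy":-0.11,"dz":3.66,"wx":0,"wy":0,"wz":0.19,"hand":10}])

```text
clock: 6.1
eef_pos: [0.4584, -0.3329, 0.0181]
tool_rot: [0.755, 0.656, 0.0, 0.001]
ft_force: [-0.6, -0.8, 6.2]
grip_width: 0.0227
grasp_force: 60.1
```

```bash
python3 - <<'E'
from h import *
o=st()
print('bore yaw',90-3.28)
# target: nose tip 40mm before bore0 mouth, high z first
for i,x in enumerate((-.075,-.025,.025,.075)): print(i,bar(x,-.02,.045))
p=o['eef_pos']; print('tip now est',p+np.r_[.105*np.cos(np.radians(82)),.105*np.sin(np.radians(82)),0])
E
```

```text
t 6.1 p [ 0.4584 -0.3329  0.0181] z [ 0.002 -0.001 -1.   ] y [ 0.99  -0.141  0.002] F [-0.6 -0.8  6.2] w 0.0227 g 60.1
bore yaw 86.72
0 [0.47297855 0.00932393 0.045     ]
1 [0.52289664 0.00646315 0.045     ]
2 [0.57281474 0.00360237 0.045     ]
3 [0.62273283 0.0007416  0.045     ]
tip now est [ 0.47302826 -0.22891781  0.01808881]
```

```bash
python3 - <<'E'
from h import *
mv(bar(-.075,-.165,.047),Rd(np.pi/2+BY))
E
```

```text
d [ 3.927 -0.43  -0.584]
w [ 0.024  0.015 -0.96 ]
```

Request:
drive_tool(rows=[{"dx":0,"dy":0,"dz":-1,"wx":0.02,"wy":0.01,"wz":0,"hand":10},{"dx":0,"dy":0,"dz":-1.8,"wx":0.02,"wy":0.01,"wz":0,"hand":10},{"dx":1,"dy":-0.2,"dz":-1.8,"wx":0.02,"wy":0.01,"wz":-0.96,"hand":10},{"dx":2,"dy":-0.43,"dz":-1.8,"wx":0.02,"wy":0.01,"wz":-0.96,"hand":10},{"dx":3,"dy":-0.43,"dz":-1.8,"wx":0.02,"wy":0.01,"wz":-0.96,"hand":10},{"dx":3.93,"dy":-0.43,"dz":-1.5,"wx":0.02,"wy":0.01,"wz":-0.96,"hand":10},{"dx":3.93,"dy":-0.43,"dz":-0.58,"wx":0.02,"wy":0.01,"wz":-0.96,"hand":10},{"dx":3.93,"dy":-0.43,"dz":-0.58,"wx":0.02,"wy":0.01,"wz":-0.96,"hand":10},{"dx":3.93,"dy":-0.43,"dz":-0.58,"wx":0.02,"wy":0.01,"wz":-0.96,"hand":10},{"dx":3.93,"dy":-0.43,"dz":-0.58,"wx":0.02,"wy":0.01,"wz":-0.96,"hand":10}])

```text
clock: 7.1
eef_pos: [0.465, -0.1358, 0.0472]
tool_rot: [0.728, 0.686, 0.0, 0.0]
ft_force: [-0.2, -0.1, -1.2]
grip_width: 0.0231
grasp_force: 59.6
```

```bash
python3 - <<'E'
from h import *
st(); im=snap('wrist','w4.png')
for y in(-.06,-.02): print(proj('wrist',bar(-.075,y,.045)))
b=[proj('wrist',bar(x,-.02,.07)) for x in(-.11,.11)]; print(b)
E
```

```text
t 7.1 p [ 0.465  -0.1358  0.0472] z [ 0.001  0.    -1.   ] y [ 0.998 -0.059  0.001] F [-0.2 -0.1 -1.2] w 0.0231 g 59.6
(np.float64(321.603451747795), np.float64(41.458884213389126))
(np.float64(321.70607876237744), np.float64(-51.459228181199336))
[(np.float64(213.43173437350114), np.float64(-77.43767756489123)), (np.float64(709.2655697650016), np.float64(24.628604328850912))]
```

View pics/w4.png

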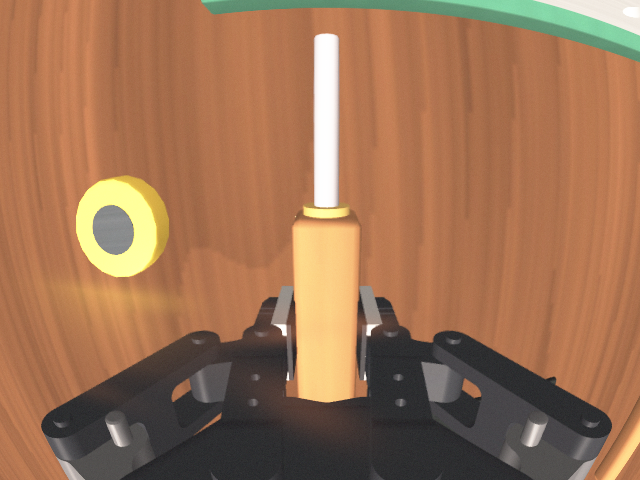

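The nose points straight at the bar with its tip at (326,38). The predicted bore line is at column 321.6, so I'll shift about 1.8 mm towards -tool y and then go in.

Request:
drive_tool(rows=[{"dx":0.2,"dy":-0.036,"dz":0,"wx":0,"wy":0,"wz":0,"hand":10},{"dx":0.4,"dy":-0.036,"dz":0,"wx":0,"wy":0,"wz":0,"hand":10},{"dx":0.6,"dy":-0.036,"dz":0,"wx":0,"wy":0,"wz":0,"hand":10},{"dx":0.7,"dy":-0.036,"dz":0,"wx":0,"wy":0,"wz":0,"hand":10},{"dx":0.76,"dy":-0.036,"dz":0,"wx":0,"wy":0,"wz":0,"hand":10},{"dx":0.82,"dy":-0.036,"dz":0,"wx":0,"wy":0,"wz":0,"hand":10},{"dx":0.87,"dy":-0.036,"dz":0,"wx":0,"wy":0,"wz":0,"hand":10},{"dx":0.88,"dy":-0.036,"dz":0,"wx":0,"wy":0,"wz":0,"hand":10}])

```text
clock: 7.95
eef_pos: [0.4646, -0.0905, 0.0458]
tool_rot: [0.727, 0.687, -0.0, -0.001]
ft_force: [0.9, -1.8, -1.2]
grip_width: 0.0227
grasp_force: 59.6
```

Request:
drive_tool(rows=[{"dx":0.1,"dy":0,"dz":0,"wx":0,"wy":0,"wz":0,"hand":10},{"dx":0.2,"dy":0,"dz":0,"wx":0,"wy":0,"wz":0,"hand":10},{"dx":0.3,"dy":0,"dz":0,"wx":0,"wy":0,"wz":0,"hand":10},{"dx":0.4,"dy":0,"dz":0,"wx":0,"wy":0,"wz":0,"hand":10}])

```text
clock: 8.35
eef_pos: [0.466, -0.0727, 0.0461]
tool_rot: [0.728, 0.686, -0.002, 0.001]
ft_force: [-0.8, -6.6, -0.7]
grip_width: 0.0232
grasp_force: 59.7
```

Request:
drive_tool(rows=[{"dx":0.12,"dy":0,"dz":0,"wx":0,"wy":0,"wz":0,"hand":10},{"dx":0.24,"dy":0,"dz":0,"wx":0,"wy":0,"wz":0,"hand":10},{"dx":0.36,"dy":0,"dz":0,"wx":0,"wy":0,"wz":0,"hand":10},{"dx":0.48,"dy":0,"dz":0,"wx":0,"wy":0,"wz":0,"hand":10},{"dx":0.52,"dy":0,"dz":0,"wx":0,"wy":0,"wz":0,"hand":10},{"dx":0.52,"dy":0,"dz":0,"wx":0,"wy":0,"wz":0,"hand":10},{"dx":0.52,"dy":0,"dz":0,"wx":0,"wy":0,"wz":0,"hand":10}])

```text
clock: 9.05
eef_pos: [0.4677, -0.0448, 0.0463]
tool_rot: [0.727, 0.687, -0.0, -0.001]
ft_force: [0.3, -1.3, 2.9]
grip_width: 0.0225
grasp_force: 60.1
```

```bash
python3 - <<'E'
from h import *
st(); im=snap('wrist','w5.png'); mv(bar(-.075,-.165,.047)-np.r_[.0018*EX,0],Rd(np.pi/2+BY))
for r in bot.look_for('wrist','pin0'): print(r['score'],np.round(r['extent']))
E
```

```text
t 9.05 p [ 0.4677 -0.0448  0.0463] z [-0.001  0.001 -1.   ] y [ 0.998 -0.057 -0.001] F [ 0.3 -1.3  2.9] w 0.0225 g 60.1
d [-1.811  0.01  -0.017]
w [-0.011 -0.009 -0.001]
0.82 [331.  27.  52.  50.]
0.78 [467.  58.  59.  21.]
0.66 [578.  80.  54.  20.]
0.5 [401. 105. 478. 210.]
```

View pics/w5.png

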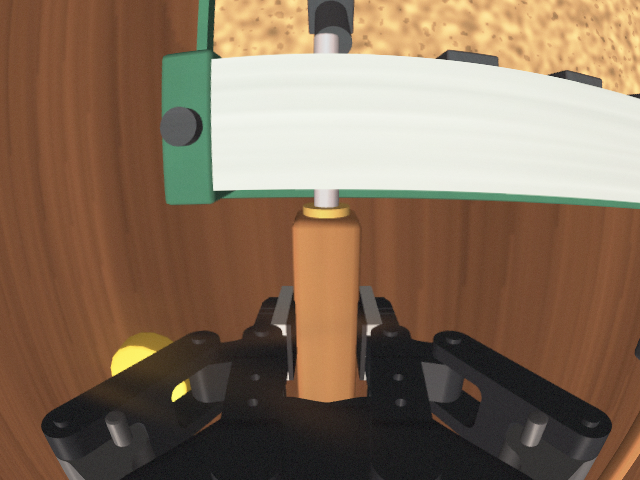

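Pin 0 is out and lies in the trough at (331,27), just past the nose. I'll back out and move to bore 1.

Request:
drive_tool(rows=[{"dx":-0.4,"dy":0,"dz":-0.01,"wx":0,"wy":0,"wz":0,"hand":10},{"dx":-0.9,"dy":0,"dz":-0.01,"wx":0,"wy":0,"wz":0,"hand":10},{"dx":-1.5,"dy":0,"dz":-0.01,"wx":0,"wy":0,"wz":0,"hand":10},{"dx":-1.5,"dy":0,"dz":-0.01,"wx":0,"wy":0,"wz":0,"hand":10},{"dx":-1.5,"dy":0.5,"dz":-0.01,"wx":0,"wy":0,"wz":0,"hand":10},{"dx":-1.5,"dy":1.0,"dz":-0.01,"wx":0,"wy":0,"wz":0,"hand":10},{"dx":-1.5,"dy":1.0,"dz":-0.01,"wx":0,"wy":0,"wz":0,"hand":10},{"dx":-1.5,"dy":1.0,"dz":-0.01,"wx":0,"wy":0,"wz":0,"hand":10},{"dx":-1.3,"dy":1.0,"dz":-0.01,"wx":0,"wy":0,"wz":0,"hand":10},{"dx":-1.1,"dy":1.0,"dz":-0.01,"wx":0,"wy":0,"wz":0,"hand":10},{"dx":-1.0,"dy":1.0,"dz":-0.01,"wx":0,"wy":0,"wz":0,"hand":10},{"dx":-0.94,"dy":1.0,"dz":-0.01,"wx":0,"wy":0,"wz":0,"hand":10}])

```text
clock: 10.35
eef_pos: [0.5141, -0.0934, 0.0463]
tool_rot: [0.727, 0.687, -0.0, -0.001]
ft_force: [-0.3, -0.4, -1.1]
grip_width: 0.0228
grasp_force: 59.6
```

```bash
python3 - <<'E'
from h import *
st(); im=snap('wrist','w6.png')
mv(bar(-.025,-.165+.044,.047)-np.r_[.0018*EX,0],Rd(np.pi/2+BY))
mv(bar(-.025,-.165+.091,.047)-np.r_[.0018*EX,0],Rd(np.pi/2+BY))
print(proj('wrist',bar(-.025,-.02,.045)))
E
```

```text
t 10.35 p [ 0.5141 -0.0934  0.0463] z [-0.002  0.001 -1.   ] y [ 0.998 -0.056 -0.002] F [-0.3 -0.4 -1.1] w 0.0228 g 59.6
d [-0.018  0.021 -0.012]
w [-0.02  -0.015  0.016]
d [ 0.922  0.022 -0.011]
w [-0.02  -0.015  0.016]
(np.float64(332.5000067991824), np.float64(54.8841310057542))
```

Request:
drive_tool(rows=[{"dx":0.1,"dy":0.025,"dz":0,"wx":0,"wy":0,"wz":0,"hand":10},{"dx":0.2,"dy":0.025,"dz":0,"wx":0,"wy":0,"wz":0,"hand":10},{"dx":0.3,"dy":0.025,"dz":0,"wx":0,"wy":0,"wz":0,"hand":10},{"dx":0.4,"dy":0.025,"dz":0,"wx":0,"wy":0,"wz":0,"hand":10},{"dx":0.5,"dy":0.025,"dz":0,"wx":0,"wy":0,"wz":0,"hand":10},{"dx":0.6,"dy":0.025,"dz":0,"wx":0,"wy":0,"wz":0,"hand":10},{"dx":0.7,"dy":0.025,"dz":0,"wx":0,"wy":0,"wz":0,"hand":10},{"dx":0.8,"dy":0.025,"dz":0,"wx":0,"wy":0,"wz":0,"hand":10},{"dx":0.9,"dy":0.025,"dz":0,"wx":0,"wy":0,"wz":0,"hand":10},{"dx":0.95,"dy":0.025,"dz":0,"wx":0,"wy":0,"wz":0,"hand":10},{"dx":0.95,"dy":0.025,"dz":0,"wx":0,"wy":0,"wz":0,"hand":10},{"dx":0.95,"dy":0.025,"dz":0,"wx":0,"wy":0,"wz":0,"hand":10}])

```text
clock: 11.6
eef_pos: [0.5188, -0.0471, 0.0466]
tool_rot: [0.727, 0.687, -0.0, -0.001]
ft_force: [0.4, -0.9, 0.2]
grip_width: 0.0227
grasp_force: 60.0
```

```bash
python3 - <<'E'
from h import *
st(); im=snap('wrist','w6.png')
for r in bot.look_for('wrist','pin0'): print(r['score'],np.round(r['extent']))
mv(bar(.025,-.165+.01,.047)-np.r_[.0018*EX,0],Rd(np.pi/2+BY))
E
```

```text
t 11.6 p [ 0.5188 -0.0471  0.0466] z [-0.001  0.001 -1.   ] y [ 0.998 -0.057 -0.001] F [ 0.4 -0.9  0.2] w 0.0227 g 60.0
0.95 [466.  60.  59.  21.]
0.79 [214.  31.  57.  61.]
0.73 [574.  82.  53.  20.]
0.63 [329.  21.  44.  41.]
d [-1.622  0.988 -0.014]
w [-0.015 -0.01  -0.002]
```

View pics/w6.png

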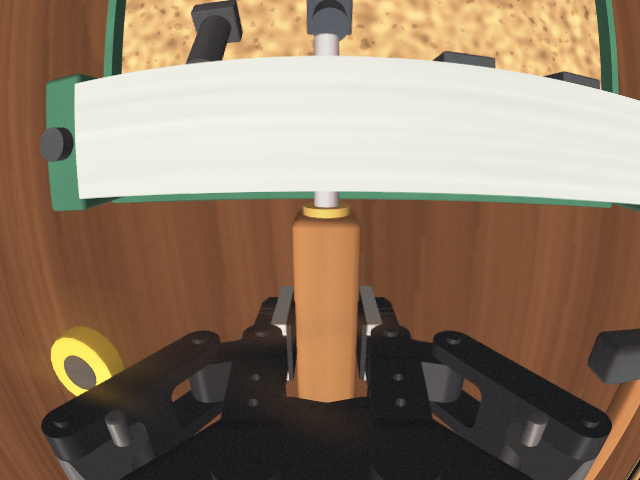

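Pin 0 lies at (214,31) and pin 1 is out at (329,21). Next is bore 2.

Request:
drive_tool(rows=[{"dx":-0.4,"dy":0,"dz":-0.01,"wx":0,"wy":0,"wz":0,"hand":10},{"dx":-0.9,"dy":0,"dz":-0.01,"wx":0,"wy":0,"wz":0,"hand":10},{"dx":-1.5,"dy":0,"dz":-0.01,"wx":0,"wy":0,"wz":0,"hand":10},{"dx":-1.5,"dy":0,"dz":-0.01,"wx":0,"wy":0,"wz":0,"hand":10},{"dx":-1.5,"dy":0.5,"dz":-0.01,"wx":0,"wy":0,"wz":0,"hand":10},{"dx":-1.5,"dy":1.0,"dz":-0.01,"wx":0,"wy":0,"wz":0,"hand":10},{"dx":-1.5,"dy":1.0,"dz":-0.01,"wx":0,"wy":0,"wz":0,"hand":10},{"dx":-1.5,"dy":1.0,"dz":-0.01,"wx":0,"wy":0,"wz":0,"hand":10},{"dx":-1.3,"dy":1.0,"dz":-0.01,"wx":0,"wy":0,"wz":0,"hand":10},{"dx":-1.1,"dy":1.0,"dz":-0.01,"wx":0,"wy":0,"wz":0,"hand":10},{"dx":-1.0,"dy":1.0,"dz":-0.01,"wx":0,"wy":0,"wz":0,"hand":10},{"dx":-0.92,"dy":1.0,"dz":-0.01,"wx":0,"wy":0,"wz":0,"hand":10}])

```text
clock: 12.9
eef_pos: [0.5654, -0.0952, 0.0468]
tool_rot: [0.727, 0.687, -0.001, -0.001]
ft_force: [0.2, -5.0, -0.7]
grip_width: 0.0227
grasp_force: 59.8
```

```bash
python3 - <<'E'
from h import *
st()
mv(bar(.025,-.165+.092,.047)-np.r_[.0018*EX,0],Rd(np.pi/2+BY))
E
```

```text
t 12.9 p [ 0.5654 -0.0952  0.0468] z [-0.002  0.    -1.   ] y [ 0.998 -0.056 -0.002] F [ 0.2 -5.  -0.7] w 0.0227 g 59.8
d [ 0.921 -0.001 -0.004]
w [-0.022 -0.001  0.011]
```

Request:
drive_tool(rows=[{"dx":0.1,"dy":0,"dz":0,"wx":0,"wy":0,"wz":0,"hand":10},{"dx":0.2,"dy":0,"dz":0,"wx":0,"wy":0,"wz":0,"hand":10},{"dx":0.3,"dy":0,"dz":0,"wx":0,"wy":0,"wz":0,"hand":10}])

```text
clock: 13.2
eef_pos: [0.5664, -0.0832, 0.0471]
tool_rot: [0.728, 0.686, -0.002, 0.001]
ft_force: [-0.8, -7.7, -1.1]
grip_width: 0.0226
grasp_force: 59.9
```

Request:
drive_tool(rows=[{"dx":0.1,"dy":0,"dz":0,"wx":0,"wy":0,"wz":0,"hand":10},{"dx":0.2,"dy":0,"dz":0,"wx":0,"wy":0,"wz":0,"hand":10},{"dx":0.3,"dy":0,"dz":0,"wx":0,"wy":0,"wz":0,"hand":10},{"dx":0.4,"dy":0,"dz":0,"wx":0,"wy":0,"wz":0,"hand":10},{"dx":0.5,"dy":0,"dz":0,"wx":0,"wy":0,"wz":0,"hand":10},{"dx":0.6,"dy":0,"dz":0,"wx":0,"wy":0,"wz":0,"hand":10},{"dx":0.66,"dy":0,"dz":0,"wx":0,"wy":0,"wz":0,"hand":10},{"dx":0.66,"dy":0,"dz":0,"wx":0,"wy":0,"wz":0,"hand":10},{"dx":0.66,"dy":0,"dz":0,"wx":0,"wy":0,"wz":0,"hand":10}])

```text
clock: 14.1
eef_pos: [0.5685, -0.0479, 0.0467]
tool_rot: [0.727, 0.687, -0.0, -0.001]
ft_force: [-0.7, 0.7, -2.4]
grip_width: 0.0229
grasp_force: 59.7
```

```bash
python3 - <<'E'
from h import *
st(); im=snap('wrist','w7.png')
for r in bot.look_for('wrist','pin0'): print(r['score'],np.round(r['extent']))
mv(bar(.075,-.165+.01,.047)-np.r_[.0018*EX,0],Rd(np.pi/2+BY))
E
```

```text
t 14.1 p [ 0.5685 -0.0479  0.0467] z [-0.002  0.001 -1.   ] y [ 0.998 -0.057 -0.002] F [-0.7  0.7 -2.4] w 0.0229 g 59.7
0.96 [332.  19.  47.  38.]
0.64 [466.  66.  63.  11.]
0.56 [116.  53.  64.  67.]
0.55 [214.  39.  62.  73.]
d [-1.662  0.99  -0.009]
w [-0.019 -0.01  -0.001]
```

Request:
drive_tool(rows=[{"dx":-0.4,"dy":0,"dz":0,"wx":0,"wy":0,"wz":0,"hand":10},{"dx":-0.9,"dy":0,"dz":0,"wx":0,"wy":0,"wz":0,"hand":10},{"dx":-1.5,"dy":0,"dz":0,"wx":0,"wy":0,"wz":0,"hand":10},{"dx":-1.5,"dy":0,"dz":0,"wx":0,"wy":0,"wz":0,"hand":10},{"dx":-1.5,"dy":0.5,"dz":0,"wx":0,"wy":0,"wz":0,"hand":10},{"dx":-1.5,"dy":1.0,"dz":0,"wx":0,"wy":0,"wz":0,"hand":10},{"dx":-1.5,"dy":1.0,"dz":0,"wx":0,"wy":0,"wz":0,"hand":10},{"dx":-1.5,"dy":1.0,"dz":0,"wx":0,"wy":0,"wz":0,"hand":10},{"dx":-1.3,"dy":1.0,"dz":0,"wx":0,"wy":0,"wz":0,"hand":10},{"dx":-1.1,"dy":1.0,"dz":0,"wx":0,"wy":0,"wz":0,"hand":10},{"dx":-1.0,"dy":1.0,"dz":0,"wx":0,"wy":0,"wz":0,"hand":10},{"dx":-0.92,"dy":1.0,"dz":0,"wx":0,"wy":0,"wz":0,"hand":10}])

```text
clock: 15.4
eef_pos: [0.6154, -0.0972, 0.0469]
tool_rot: [0.727, 0.687, -0.002, 0.0]
ft_force: [-1.3, -6.7, -0.3]
grip_width: 0.0227
grasp_force: 59.9
```

```bash
python3 - <<'E'
from h import *
st(); snap('top','t2.png')
mv(bar(.075,-.165+.092,.047)-np.r_[.0018*EX,0],Rd(np.pi/2+BY))
for t in('stone','mat'):
  for r in bot.look_for('top',t)[:2]: print(t,r['score'],np.round(r['extent']))
E
```

```text
t 15.4 p [ 0.6154 -0.0972  0.0469] z [-0.002 -0.002 -1.   ] y [ 0.998 -0.057 -0.002] F [-1.3 -6.7 -0.3] w 0.0227 g 59.9
d [ 0.895 -0.005 -0.002]
w [-0.019  0.018  0.007]
stone 0.57 [366. 217.  16.  31.]
mat 0.7 [374. 235.  79.  86.]
```

Request:
drive_tool(rows=[{"dx":0.1,"dy":0,"dz":0,"wx":0,"wy":0,"wz":0,"hand":10},{"dx":0.2,"dy":0,"dz":0,"wx":0,"wy":0,"wz":0,"hand":10},{"dx":0.3,"dy":0,"dz":0,"wx":0,"wy":0,"wz":0,"hand":10}])

```text
clock: 15.85
eef_pos: [0.6163, -0.0841, 0.0468]
tool_rot: [0.728, 0.686, -0.002, 0.0]
ft_force: [-1.9, -8.3, 0.2]
grip_width: 0.0229
grasp_force: 60.0
```

Request:
drive_tool(rows=[{"dx":0.1,"dy":0,"dz":0,"wx":0,"wy":0,"wz":0,"hand":10},{"dx":0.2,"dy":0,"dz":0,"wx":0,"wy":0,"wz":0,"hand":10},{"dx":0.3,"dy":0,"dz":0,"wx":0,"wy":0,"wz":0,"hand":10},{"dx":0.4,"dy":0,"dz":0,"wx":0,"wy":0,"wz":0,"hand":10},{"dx":0.5,"dy":0,"dz":0,"wx":0,"wy":0,"wz":0,"hand":10},{"dx":0.6,"dy":0,"dz":0,"wx":0,"wy":0,"wz":0,"hand":10},{"dx":0.66,"dy":0,"dz":0,"wx":0,"wy":0,"wz":0,"hand":10},{"dx":0.66,"dy":0,"dz":0,"wx":0,"wy":0,"wz":0,"hand":10},{"dx":0.66,"dy":0,"dz":0,"wx":0,"wy":0,"wz":0,"hand":10}])

```text
clock: 16.75
eef_pos: [0.6186, -0.0488, 0.0466]
tool_rot: [0.727, 0.687, -0.0, -0.001]
ft_force: [-0.8, 0.1, -1.5]
grip_width: 0.0227
grasp_force: 59.8
```

```bash
python3 - <<'E'
from h import *
st(); im=snap('wrist','w8.png')
for r in bot.look_for('wrist','pin0'): print(r['score'],np.round(r['extent']))
# drift drop pose on mat
M=np.mean([[.399,-.241],[.616,-.222],[.633,-.409],[.416,-.429]],0); print(M)
mv([.458,-.333,.019],Rd(np.radians(82)))
E
```

```text
t 16.75 p [ 0.6186 -0.0488  0.0466] z [-0.002  0.001 -1.   ] y [ 0.998 -0.057 -0.002] F [-0.8  0.1 -1.5] w 0.0227 g 59.8
0.96 [115.  60.  65.  72.]
0.87 [331.  21.  43.  35.]
0.84 [41. 77. 64. 71.]
0.72 [214.  24.  65.  48.]
0.19 [250. 110. 492. 218.]
[ 0.516   -0.32525]
d [-5.854 -2.879  0.552]
w [-0.02  -0.01   0.941]
```

View pics/w8.png

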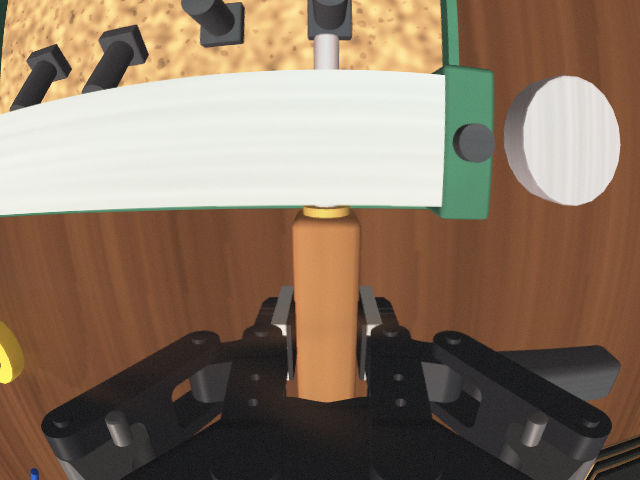

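All four pins are out of the bar. I'll retract and put the drift back on the mat.

Request:
drive_tool(rows=[{"dx":-0.6,"dy":0,"dz":0,"wx":0,"wy":0,"wz":0,"hand":10},{"dx":-1.4,"dy":0,"dz":0,"wx":0,"wy":0,"wz":0,"hand":10},{"dx":-2.0,"dy":0,"dz":0,"wx":0,"wy":0,"wz":0,"hand":10},{"dx":-2.3,"dy":0,"dz":-0.8,"wx":0,"wy":0,"wz":0,"hand":10},{"dx":-3.0,"dy":-0.7,"dz":-1.3,"wx":0,"wy":0,"wz":0.3,"hand":10},{"dx":-3.6,"dy":-1.4,"dz":-1.3,"wx":0,"wy":0,"wz":0.94,"hand":10},{"dx":-4.3,"dy":-2.0,"dz":-1.3,"wx":0,"wy":0,"wz":0.94,"hand":10},{"dx":-5.0,"dy":-2.6,"dz":-1.3,"wx":0,"wy":0,"wz":0.94,"hand":10},{"dx":-5.6,"dy":-2.88,"dz":-1.3,"wx":0,"wy":0,"wz":0.94,"hand":10},{"dx":-5.85,"dy":-2.88,"dz":-0.8,"wx":0,"wy":0,"wz":0.94,"hand":10},{"dx":-5.85,"dy":-2.88,"dz":-0.1,"wx":0,"wy":0,"wz":0.94,"hand":10},{"dx":-5.85,"dy":-2.88,"dz":0.3,"wx":0,"wy":0,"wz":0.94,"hand":10},{"dx":-5.85,"dy":-2.88,"dz":0.46,"wx":0,"wy":0,"wz":0.94,"hand":10},{"dx":-5.85,"dy":-2.88,"dz":0.54,"wx":0,"wy":0,"wz":0.94,"hand":10},{"dx":-5.85,"dy":-2.88,"dz":0.55,"wx":0,"wy":0,"wz":0.94,"hand":10},{"dx":-5.85,"dy":-2.88,"dz":0.55,"wx":0,"wy":0,"wz":0.94,"hand":10}])

```text
clock: 18.45
eef_pos: [0.459, -0.3332, 0.0203]
tool_rot: [0.754, 0.656, -0.0, 0.0]
ft_force: [0.2, 0.3, -1.8]
grip_width: 0.0227
grasp_force: 59.8
```

```bash
python3 - <<'E'
from h import *
st()
E
```

```text
t 18.45 p [ 0.459  -0.3332  0.0203] z [ 0. -0. -1.] y [ 0.99  -0.138  0.   ] F [ 0.2  0.3 -1.8] w 0.0227 g 59.8
```

Request:
drive_tool(rows=[{"dx":0,"dy":0,"dz":0.03,"wx":0,"wy":0,"wz":0,"hand":10},{"dx":0,"dy":0,"dz":0.03,"wx":0,"wy":0,"wz":0,"hand":60},{"dx":0,"dy":0,"dz":0.03,"wx":0,"wy":0,"wz":0,"hand":60},{"dx":0,"dy":0,"dz":0.03,"wx":0,"wy":0,"wz":0,"hand":60},{"dx":0,"dy":0,"dz":0.03,"wx":0,"wy":0,"wz":0,"hand":60},{"dx":0,"dy":0,"dz":-0.3,"wx":0,"wy":0,"wz":0,"hand":60},{"dx":0,"dy":0,"dz":-1,"wx":0,"wy":0,"wz":0,"hand":60},{"dx":0,"dy":0,"dz":-2,"wx":0,"wy":0,"wz":0,"hand":60},{"dx":0,"dy":0,"dz":-3,"wx":0,"wy":0,"wz":0,"hand":80},{"dx":0,"dy":0,"dz":-3,"wx":0,"wy":0,"wz":0,"hand":80}])

```text
clock: 19.45
eef_pos: [0.4623, -0.3357, 0.1775]
tool_rot: [0.755, 0.656, 0.001, 0.007]
ft_force: [0.9, -0.3, -0.0]
grip_width: 0.08
grasp_force: 0.0
```

```bash
python3 - <<'E'
from h import *
o=st(); print(np.round(o['joint_pos'],3))
mv([.42,-.30,.2],Rd(np.radians(4.5)))
mv([.42,-.30,.2],Rd(np.radians(184.5)))
E
```

```text
t 19.45 p [ 0.4623 -0.3357  0.1775] z [ 0.011 -0.008 -1.   ] y [ 0.99  -0.139  0.012] F [ 0.9 -0.3 -0. ] w 0.08 g 0.0
[-0.628  0.405  0.065  1.218 -0.     1.082]
d [ 0.587 -0.931 -0.464]
w [ 0.166 -0.03  15.504]
d [ 0.587 -0.931 -0.464]
w [  0.032   0.176 -20.495]
```

```bash
python3 - <<'E'
from h import *
st(); im=snap('wrist','w9.png')
for c in [(.527,-.283),(.596,-.278),(.598,-.317),(.528,-.323)]: print(np.round(proj('wrist',[*c,.044])))
for t in('stone','drift'):
  for r in bot.look_for('wrist',t)[:2]: print(t,r['score'],np.round(r['extent']))
hsv=cv2.cvtColor(im,cv2.COLOR_RGB2HSV); r=bot.outline_of('wrist','stone')[0]['region']
m=(r&(hsv[:,:,2]>150)).astype(np.uint8); c=max(cv2.findContours(m,0,1)[0],key=len)[:,0]
P=np.array([px('wrist',u,v,.044)[:2] for u,v in c],np.float32); print(len(c),cv2.minAreaRect(P))
E
```

```text
t 19.45 p [ 0.4623 -0.3357  0.1775] z [ 0.011 -0.008 -1.   ] y [ 0.99  -0.139  0.012] F [ 0.9 -0.3 -0. ] w 0.08 g 0.0
[406. 155.]
[493. 140.]
[499. 191.]
[413. 209.]
drift 0.95 [119. 218.  57. 152.]
drift 0.9 [319. 182.  31. 180.]
282 ((0.5492413640022278, -0.29296761751174927), (0.07343465089797974, 0.03928640857338905), 3.929262638092041)
```

View pics/w9.png

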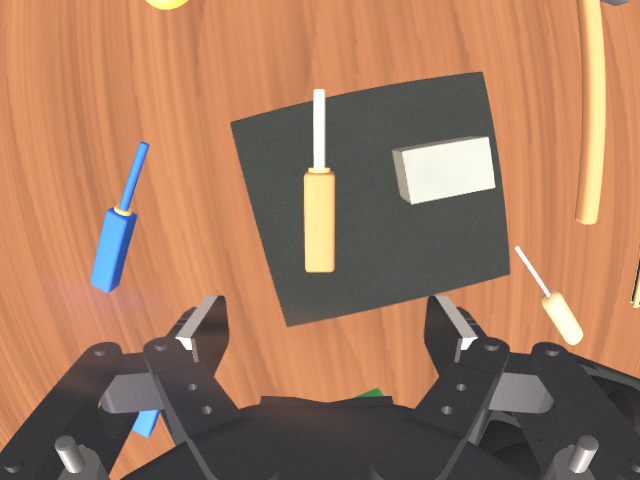

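The drift lies on the mat at (319,182). The stone's top corners are at (402,152), (488,138), (494,187) and (411,204).

```bash
python3 - <<'E'
from h import *
st()
q=np.array([px('wrist',*a,.044) for a in[(402,152),(488,138),(494,187),(411,204)]])
print(np.round(q,4)); c=q.mean(0); d=(q[1]+q[2]-q[0]-q[3])/2; y=np.arctan2(d[1],d[0]); print(c,np.linalg.norm(d),np.degrees(y))
c=np.array([.560,-.299]); y=np.radians(4.5)
mv([*c,.15],Rd(y+np.pi))
E
```

```text
t 19.65 p [ 0.4575 -0.3323  0.1679] z [-0.004  0.002 -1.   ] y [ 0.99  -0.139 -0.004] F [ 0.1  0.4 -0.2] w 0.0803 g 0.0
[[ 0.5183 -0.2772  0.044 ]
 [ 0.5843 -0.2727  0.044 ]
 [ 0.5862 -0.3091  0.044 ]
 [ 0.5209 -0.3145  0.044 ]]
[ 0.55241017 -0.29336569  0.044     ] 0.0658413230761561 4.304695452561532
d [0.943 1.94  0.352]
w [-1.2000e-02 -5.5000e-02 -2.0497e+01]
```

Request:
drive_tool(rows=[{"dx":0.3,"dy":0.6,"dz":0.1,"wx":0,"wy":0,"wz":-1.7,"hand":75},{"dx":0.6,"dy":1.2,"dz":0.2,"wx":0,"wy":0,"wz":-3.4,"hand":75},{"dx":0.95,"dy":1.94,"dz":0.2,"wx":0,"wy":0,"wz":-5.1,"hand":75},{"dx":0.95,"dy":1.94,"dz":0.2,"wx":0,"wy":0,"wz":-6.8,"hand":75},{"dx":0.95,"dy":1.94,"dz":0.2,"wx":0,"wy":0,"wz":-8.5,"hand":75},{"dx":0.95,"dy":1.94,"dz":0.2,"wx":0,"wy":0,"wz":-10.2,"hand":75},{"dx":0.95,"dy":1.94,"dz":0.2,"wx":0,"wy":0,"wz":-11.9,"hand":75},{"dx":0.95,"dy":1.94,"dz":0.2,"wx":0,"wy":0,"wz":-13.6,"hand":75},{"dx":0.95,"dy":1.94,"dz":0.2,"wx":0,"wy":0,"wz":-15.3,"hand":75},{"dx":0.95,"dy":1.94,"dz":0.2,"wx":0,"wy":0,"wz":-17,"hand":70},{"dx":0.95,"dy":1.94,"dz":0.2,"wx":0,"wy":0,"wz":-18.7,"hand":70},{"dx":0.95,"dy":1.94,"dz":0.2,"wx":0,"wy":0,"wz":-20.4,"hand":70},{"dx":0.95,"dy":1.94,"dz":0.2,"wx":0,"wy":0,"wz":-20.5,"hand":70},{"dx":0.95,"dy":1.94,"dz":0.2,"wx":0,"wy":0,"wz":-20.5,"hand":70},{"dx":0.95,"dy":1.94,"dz":0.2,"wx":0,"wy":0,"wz":-20.5,"hand":70}])

```text
clock: 21.15
eef_pos: [0.5605, -0.299, 0.1579]
tool_rot: [-0.038, 0.999, 0.001, -0.002]
ft_force: [-0.1, -0.4, -0.1]
grip_width: 0.0702
grasp_force: 0.0
```

```bash
python3 - <<'E'
from h import *
o=st(); print(np.round(o['joint_pos'],2)); mv([.561,-.299,.022],Rd(np.radians(184.5)))
im=snap('wrist','w10.png')
for c in [(.527,-.283),(.596,-.278),(.598,-.317),(.528,-.323)]: print(np.round(proj('wrist',[*c,.044])))
E
```

```text
t 21.15 p [ 0.5605 -0.299   0.1579] z [-0.003  0.002 -1.   ] y [-0.077  0.997  0.002] F [-0.1 -0.4 -0.1] w 0.0702 g 0.0
[-0.49  0.56  0.26  1.28  0.   -0.57]
d [-0.019 -0.006  2.718]
w [ 0.025 -0.036 -0.02 ]
[352. 194.]
[350. 291.]
[296. 289.]
[293. 191.]
```

View pics/w10.png

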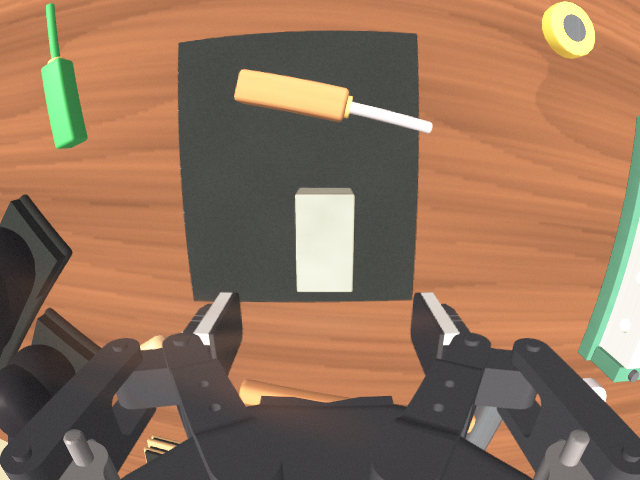

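The stone's top shows at (295–354, 193–291), which matches the prediction. I'll go down and grip it.

Request:
drive_tool(rows=[{"dx":-0.02,"dy":0,"dz":0.8,"wx":0,"wy":0,"wz":0,"hand":70},{"dx":-0.02,"dy":0,"dz":1.6,"wx":0,"wy":0,"wz":0,"hand":70},{"dx":-0.02,"dy":0,"dz":2.2,"wx":0,"wy":0,"wz":0,"hand":70},{"dx":-0.02,"dy":0,"dz":2.5,"wx":0,"wy":0,"wz":0,"hand":70},{"dx":-0.02,"dy":0,"dz":2.7,"wx":0,"wy":0,"wz":0,"hand":70},{"dx":-0.02,"dy":0,"dz":2.72,"wx":0,"wy":0,"wz":0,"hand":70},{"dx":-0.02,"dy":0,"dz":2.72,"wx":0,"wy":0,"wz":0,"hand":25},{"dx":-0.02,"dy":0,"dz":2.72,"wx":0,"wy":0,"wz":0,"hand":25},{"dx":-0.02,"dy":0,"dz":2.72,"wx":0,"wy":0,"wz":0,"hand":25},{"dx":-0.02,"dy":0,"dz":2.72,"wx":0,"wy":0,"wz":0,"hand":25},{"dx":-0.02,"dy":0,"dz":2.72,"wx":0,"wy":0,"wz":0,"hand":25},{"dx":-0.02,"dy":0,"dz":2.72,"wx":0,"wy":0,"wz":0,"hand":25}])

```text
clock: 22.4
eef_pos: [0.5629, -0.2997, 0.0248]
tool_rot: [-0.039, 0.999, -0.0, 0.001]
ft_force: [0.0, 0.0, 6.3]
grip_width: 0.039
grasp_force: 62.3
```

```bash
python3 - <<'E'
from h import *
o=st(); print('stone dx rel', .561-o['eef_pos'][0]); mv(bar(-.070,0,.105),Rd(BY+np.pi))
E
```

```text
t 22.4 p [ 0.5629 -0.2997  0.0248] z [ 0.001 -0.001 -1.   ] y [-0.079  0.997 -0.001] F [0.  0.  6.3] w 0.039 g 62.3
stone dx rel -0.0019087405838025262
d [ 1.151  6.685 -1.611]
w [-0.008  0.017  1.559]
```

Request:
drive_tool(rows=[{"dx":0,"dy":0,"dz":-0.6,"wx":0,"wy":0,"wz":0,"hand":25},{"dx":0,"dy":0,"dz":-1.4,"wx":0,"wy":0,"wz":0,"hand":25},{"dx":0.2,"dy":0.6,"dz":-2.2,"wx":0,"wy":0,"wz":0.5,"hand":25},{"dx":0.4,"dy":1.4,"dz":-2.5,"wx":0,"wy":0,"wz":1,"hand":25},{"dx":0.7,"dy":2.2,"dz":-2.5,"wx":0,"wy":0,"wz":1.56,"hand":25},{"dx":1.0,"dy":3.0,"dz":-2.5,"wx":0,"wy":0,"wz":1.56,"hand":25},{"dx":1.15,"dy":3.8,"dz":-2.5,"wx":0,"wy":0,"wz":1.56,"hand":25},{"dx":1.15,"dy":4.6,"dz":-2.5,"wx":0,"wy":0,"wz":1.56,"hand":25},{"dx":1.15,"dy":5.4,"dz":-2.5,"wx":0,"wy":0,"wz":1.56,"hand":25},{"dx":1.15,"dy":6.1,"dz":-2.5,"wx":0,"wy":0,"wz":1.56,"hand":25},{"dx":1.15,"dy":6.6,"dz":-2.5,"wx":0,"wy":0,"wz":1.56,"hand":25},{"dx":1.15,"dy":6.68,"dz":-2.0,"wx":0,"wy":0,"wz":1.56,"hand":25},{"dx":1.15,"dy":6.68,"dz":-1.7,"wx":0,"wy":0,"wz":1.56,"hand":25},{"dx":1.15,"dy":6.68,"dz":-1.6,"wx":0,"wy":0,"wz":1.56,"hand":25},{"dx":1.15,"dy":6.68,"dz":-1.6,"wx":0,"wy":0,"wz":1.56,"hand":25},{"dx":1.15,"dy":6.68,"dz":-1.6,"wx":0,"wy":0,"wz":1.56,"hand":25},{"dx":1.15,"dy":6.68,"dz":-1.6,"wx":0,"wy":0,"wz":1.56,"hand":25}])

```text
clock: 24.1
eef_pos: [0.4789, 0.0291, 0.1043]
tool_rot: [0.029, 1.0, 0.001, -0.0]
ft_force: [-0.7, 0.2, -2.6]
grip_width: 0.0396
grasp_force: 61.6
```

```bash
python3 - <<'E'
from h import *
o=st(); im=snap('wrist','w11.png'); mv(bar(-.070,0,.091),Rd(BY+np.pi)); print(bar(-.07,0,.09))
E
```

```text
t 24.1 p [0.4789 0.0291 0.1043] z [ 0.     0.001 -1.   ] y [0.058 0.998 0.001] F [-0.7  0.2 -2.6] w 0.0396 g 61.6
d [-0.005 -0.002  0.266]
w [ 0.013  0.    -0.007]
[0.47911467 0.02900509 0.09      ]
```

View pics/w11.png

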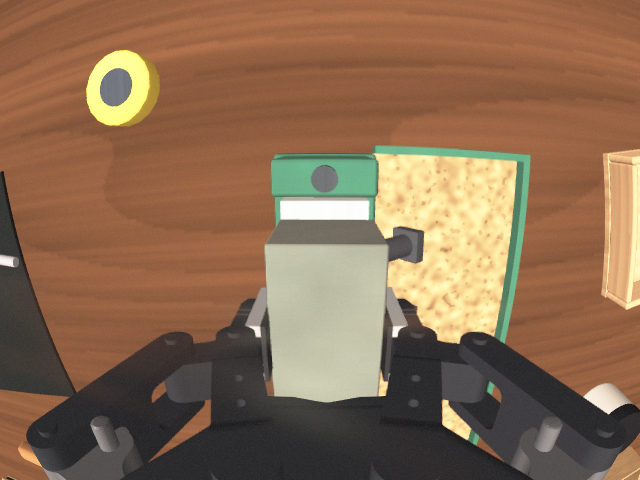

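The stone sits squared up over the near end of the bar, with stone columns 267–386 and bar columns 278–372. I'll lower until it touches.

Request:
drive_tool(rows=[{"dx":0,"dy":0,"dz":0.1,"wx":0,"wy":0,"wz":0,"hand":25},{"dx":0,"dy":0,"dz":0.2,"wx":0,"wy":0,"wz":0,"hand":25},{"dx":0,"dy":0,"dz":0.25,"wx":0,"wy":0,"wz":0,"hand":25},{"dx":0,"dy":0,"dz":0.28,"wx":0,"wy":0,"wz":0,"hand":25},{"dx":0,"dy":0,"dz":0.3,"wx":0,"wy":0,"wz":0,"hand":25},{"dx":0,"dy":0,"dz":0.3,"wx":0,"wy":0,"wz":0,"hand":25}])

```text
clock: 24.75
eef_pos: [0.4777, 0.0293, 0.0907]
tool_rot: [0.029, 1.0, 0.0, -0.001]
ft_force: [-7.6, 0.1, 16.8]
grip_width: 0.0391
grasp_force: 64.1
```

Request:
drive_tool(rows=[{"dx":0,"dy":0,"dz":-0.01,"wx":0,"wy":0,"wz":0,"hand":25},{"dx":0,"dy":0,"dz":-0.01,"wx":0,"wy":0,"wz":0,"hand":25}])

```text
clock: 24.95
eef_pos: [0.4777, 0.0293, 0.0907]
tool_rot: [0.029, 1.0, 0.0, -0.001]
ft_force: [-6.3, -0.9, 13.0]
grip_width: 0.0393
grasp_force: 63.5
```

Request:
drive_tool(rows=[{"dx":0,"dy":0,"dz":-0.01,"wx":0,"wy":0,"wz":0,"hand":25},{"dx":0,"dy":0,"dz":-0.01,"wx":0,"wy":0,"wz":0,"hand":25},{"dx":-0.06,"dy":0,"dz":-0.01,"wx":0,"wy":0,"wz":0,"hand":25},{"dx":-0.12,"dy":0,"dz":-0.01,"wx":0,"wy":0,"wz":0,"hand":25},{"dx":-0.18,"dy":0,"dz":-0.01,"wx":0,"wy":0,"wz":0,"hand":25},{"dx":-0.24,"dy":0,"dz":-0.01,"wx":0,"wy":0,"wz":0,"hand":25},{"dx":-0.3,"dy":0,"dz":-0.01,"wx":0,"wy":0,"wz":0,"hand":25}])

```text
clock: 25.65
eef_pos: [0.4919, 0.0287, 0.0908]
tool_rot: [0.029, 1.0, 0.001, -0.002]
ft_force: [-7.3, 0.7, 11.8]
grip_width: 0.0392
grasp_force: 63.6
```

Request:
drive_tool(rows=[{"dx":-0.06,"dy":0,"dz":-0.008,"wx":0,"wy":0,"wz":0,"hand":25},{"dx":-0.12,"dy":0,"dz":-0.008,"wx":0,"wy":0,"wz":0,"hand":25},{"dx":-0.18,"dy":0,"dz":-0.008,"wx":0,"wy":0,"wz":0,"hand":25},{"dx":-0.24,"dy":0,"dz":-0.008,"wx":0,"wy":0,"wz":0,"hand":25},{"dx":-0.3,"dy":0,"dz":-0.008,"wx":0,"wy":0,"wz":0,"hand":25},{"dx":-0.36,"dy":0,"dz":-0.008,"wx":0,"wy":0,"wz":0,"hand":25},{"dx":-0.42,"dy":0,"dz":-0.008,"wx":0,"wy":0,"wz":0,"hand":25},{"dx":-0.48,"dy":0,"dz":-0.008,"wx":0,"wy":0,"wz":0,"hand":25}])

```text
clock: 26.45
eef_pos: [0.5161, 0.0273, 0.0908]
tool_rot: [0.029, 1.0, 0.001, -0.002]
ft_force: [-5.8, 0.5, 8.3]
grip_width: 0.0392
grasp_force: 62.9
```

Request:
drive_tool(rows=[{"dx":-0.06,"dy":0,"dz":0,"wx":0,"wy":0,"wz":0,"hand":25},{"dx":-0.12,"dy":0,"dz":0,"wx":0,"wy":0,"wz":0,"hand":25},{"dx":-0.18,"dy":0,"dz":0,"wx":0,"wy":0,"wz":0,"hand":25},{"dx":-0.24,"dy":0,"dz":0,"wx":0,"wy":0,"wz":0,"hand":25},{"dx":-0.3,"dy":0,"dz":0,"wx":0,"wy":0,"wz":0,"hand":25},{"dx":-0.36,"dy":0,"dz":0,"wx":0,"wy":0,"wz":0,"hand":25},{"dx":-0.42,"dy":0,"dz":0,"wx":0,"wy":0,"wz":0,"hand":25},{"dx":-0.48,"dy":0,"dz":0,"wx":0,"wy":0,"wz":0,"hand":25},{"dx":-0.54,"dy":0,"dz":0,"wx":0,"wy":0,"wz":0,"hand":25},{"dx":-0.6,"dy":0,"dz":0,"wx":0,"wy":0,"wz":0,"hand":25},{"dx":-0.66,"dy":0,"dz":0,"wx":0,"wy":0,"wz":0,"hand":25},{"dx":-0.72,"dy":0,"dz":0,"wx":0,"wy":0,"wz":0,"hand":25}])

```text
clock: 27.65
eef_pos: [0.5522, 0.0252, 0.0908]
tool_rot: [0.029, 1.0, 0.001, -0.001]
ft_force: [-5.4, 0.1, 7.4]
grip_width: 0.0391
grasp_force: 62.9
```

Request:
drive_tool(rows=[{"dx":-0.06,"dy":0,"dz":0,"wx":0,"wy":0,"wz":0,"hand":25},{"dx":-0.12,"dy":0,"dz":0,"wx":0,"wy":0,"wz":0,"hand":25},{"dx":-0.18,"dy":0,"dz":0,"wx":0,"wy":0,"wz":0,"hand":25},{"dx":-0.24,"dy":0,"dz":0,"wx":0,"wy":0,"wz":0,"hand":25},{"dx":-0.3,"dy":0,"dz":0,"wx":0,"wy":0,"wz":0,"hand":25},{"dx":-0.36,"dy":0,"dz":0,"wx":0,"wy":0,"wz":0,"hand":25},{"dx":-0.42,"dy":0,"dz":0,"wx":0,"wy":0,"wz":0,"hand":25},{"dx":-0.48,"dy":0,"dz":0,"wx":0,"wy":0,"wz":0,"hand":25},{"dx":-0.54,"dy":0,"dz":0,"wx":0,"wy":0,"wz":0,"hand":25},{"dx":-0.6,"dy":0,"dz":0,"wx":0,"wy":0,"wz":0,"hand":25},{"dx":-0.66,"dy":0,"dz":0,"wx":0,"wy":0,"wz":0,"hand":25},{"dx":-0.72,"dy":0,"dz":0,"wx":0,"wy":0,"wz":0,"hand":25}])

```text
clock: 28.85
eef_pos: [0.5883, 0.0232, 0.0908]
tool_rot: [0.029, 1.0, 0.001, -0.001]
ft_force: [-5.2, 1.1, 7.3]
grip_width: 0.039
grasp_force: 62.9
```

Request:
drive_tool(rows=[{"dx":-0.06,"dy":0,"dz":0,"wx":0,"wy":0,"wz":0,"hand":25},{"dx":-0.12,"dy":0,"dz":0,"wx":0,"wy":0,"wz":0,"hand":25},{"dx":-0.18,"dy":0,"dz":0,"wx":0,"wy":0,"wz":0,"hand":25},{"dx":-0.24,"dy":0,"dz":0,"wx":0,"wy":0,"wz":0,"hand":25},{"dx":-0.3,"dy":0,"dz":0,"wx":0,"wy":0,"wz":0,"hand":25},{"dx":-0.36,"dy":0,"dz":0,"wx":0,"wy":0,"wz":0,"hand":25},{"dx":-0.42,"dy":0,"dz":0,"wx":0,"wy":0,"wz":0,"hand":25},{"dx":-0.48,"dy":0,"dz":0,"wx":0,"wy":0,"wz":0,"hand":25},{"dx":-0.54,"dy":0,"dz":0,"wx":0,"wy":0,"wz":0,"hand":25},{"dx":-0.6,"dy":0,"dz":0,"wx":0,"wy":0,"wz":0,"hand":25},{"dx":-0.64,"dy":0,"dz":0,"wx":0,"wy":0,"wz":0,"hand":25},{"dx":-0.64,"dy":0,"dz":0,"wx":0,"wy":0,"wz":0,"hand":25},{"dx":-0.64,"dy":0,"dz":0,"wx":0,"wy":0,"wz":0,"hand":25}])

```text
clock: 30.15
eef_pos: [0.6207, 0.0213, 0.0908]
tool_rot: [0.029, 1.0, 0.001, -0.001]
ft_force: [-4.6, 1.1, 7.2]
grip_width: 0.0396
grasp_force: 62.8
```

```bash
python3 - <<'E'
from h import *
o=st(); im=snap('wrist','w12.png'); mv([.562,-.300,.026],Rd(np.radians(184.5)))
E
```

```text
t 30.15 p [0.6207 0.0213 0.0908] z [-0.002  0.001 -1.   ] y [0.057 0.998 0.001] F [-4.6  1.1  7.2] w 0.0396 g 62.8
d [ 0.803 -6.484  1.29 ]
w [ 0.014 -0.016 -1.555]
```

The stroke is done. I'll carry the stone over the mat and check the mat before setting it down.

Request:
drive_tool(rows=[{"dx":0,"dy":0,"dz":-0.6,"wx":0,"wy":0,"wz":0,"hand":25},{"dx":0,"dy":0,"dz":-1.2,"wx":0,"wy":0,"wz":0,"hand":25},{"dx":0.1,"dy":-0.8,"dz":-1.3,"wx":0,"wy":0,"wz":-0.5,"hand":25},{"dx":0.2,"dy":-1.6,"dz":-1.3,"wx":0,"wy":0,"wz":-1,"hand":25},{"dx":0.3,"dy":-2.4,"dz":-1.3,"wx":0,"wy":0,"wz":-1.55,"hand":25},{"dx":0.4,"dy":-3.2,"dz":-1.3,"wx":0,"wy":0,"wz":-1.55,"hand":25},{"dx":0.5,"dy":-4,"dz":-1.3,"wx":0,"wy":0,"wz":-1.55,"hand":25},{"dx":0.6,"dy":-4.8,"dz":-1.3,"wx":0,"wy":0,"wz":-1.55,"hand":25},{"dx":0.7,"dy":-5.6,"dz":-1.3,"wx":0,"wy":0,"wz":-1.55,"hand":25},{"dx":0.8,"dy":-6.2,"dz":-1.0,"wx":0,"wy":0,"wz":-1.55,"hand":25},{"dx":0.8,"dy":-6.48,"dz":-0.5,"wx":0,"wy":0,"wz":-1.55,"hand":25},{"dx":0.8,"dy":-6.48,"dz":-0.5,"wx":0,"wy":0,"wz":-1.55,"hand":25},{"dx":0.8,"dy":-6.48,"dz":-0.5,"wx":0,"wy":0,"wz":-1.55,"hand":25}])

```text
clock: 31.5
eef_pos: [0.5616, -0.2996, 0.1132]
tool_rot: [-0.039, 0.999, 0.002, -0.002]
ft_force: [0.3, 0.8, -3.0]
grip_width: 0.039
grasp_force: 61.5
```

```bash
python3 - <<'E'
from h import *
o=st(); im=snap('wrist','w13.png'); mv([.562,-.300,.0265],Rd(np.radians(184.5)))
for r in bot.look_for('wrist','drift')[:3]: e=r['extent'];print(r['score'],np.round(e),px('wrist',e[0],e[1],.016))
print(proj('wrist',[.458,-.333,.016]),proj('wrist',[.474,-.228,.016]))
E
```

```text
t 31.5 p [ 0.5616 -0.2996  0.1132] z [-0.004  0.003 -1.   ] y [-0.077  0.997  0.003] F [ 0.3  0.8 -3. ] w 0.039 g 61.5
d [ 0.01  -0.014  1.758]
w [ 0.023 -0.021 -0.001]
0.86 [ 30.  76.  46. 152.] [ 0.44457863 -0.5388818   0.016     ]
0.76 [334.  93. 228.  75.] [ 0.46555354 -0.30099766  0.016     ]
(np.float64(283.423743481492), np.float64(77.96321976218917)) (np.float64(447.63075077256184), np.float64(120.16147479332403))
```

Request:
drive_tool(rows=[{"dx":0,"dy":0,"dz":0.6,"wx":0,"wy":0,"wz":0,"hand":25},{"dx":0,"dy":0,"dz":1.2,"wx":0,"wy":0,"wz":0,"hand":25},{"dx":0,"dy":0,"dz":1.6,"wx":0,"wy":0,"wz":0,"hand":25},{"dx":0,"dy":0,"dz":1.72,"wx":0,"wy":0,"wz":0,"hand":25},{"dx":0,"dy":0,"dz":1.76,"wx":0,"wy":0,"wz":0,"hand":25},{"dx":0,"dy":0,"dz":1.77,"wx":0,"wy":0,"wz":0,"hand":25},{"dx":0,"dy":0,"dz":1.77,"wx":0,"wy":0,"wz":0,"hand":25},{"dx":0,"dy":0,"dz":1.77,"wx":0,"wy":0,"wz":0,"hand":70},{"dx":0,"dy":0,"dz":1.77,"wx":0,"wy":0,"wz":0,"hand":70},{"dx":0,"dy":0,"dz":1.77,"wx":0,"wy":0,"wz":0,"hand":70},{"dx":0,"dy":0,"dz":1.77,"wx":0,"wy":0,"wz":0,"hand":70},{"dx":0,"dy":0,"dz":1.3,"wx":0,"wy":0,"wz":0,"hand":70},{"dx":0,"dy":0,"dz":0.4,"wx":0,"wy":0,"wz":0,"hand":70},{"dx":0,"dy":0,"dz":-0.6,"wx":0,"wy":0,"wz":0,"hand":70},{"dx":0,"dy":0,"dz":-1.6,"wx":0,"wy":0,"wz":0,"hand":70},{"dx":0,"dy":0,"dz":-2.6,"wx":0,"wy":0,"wz":0,"hand":70},{"dx":0,"dy":0,"dz":-2.6,"wx":0,"wy":0,"wz":0,"hand":70}])

```text
clock: 33.3
eef_pos: [0.5661, -0.302, 0.2542]
tool_rot: [-0.039, 0.999, -0.004, 0.006]
ft_force: [1.3, -0.9, 0.2]
grip_width: 0.07
grasp_force: 0.0
```

```bash
python3 - <<'E'
from h import *
o=st(); 
# go to view the trough: tool x = world +y, TCP at y~0
mv([.549,-.01,.27],Rd(np.pi/2+BY))
E
```

```text
t 33.3 p [ 0.5661 -0.302   0.2542] z [ 0.013 -0.007 -1.   ] y [-0.078  0.997 -0.008] F [ 1.3 -0.9  0.2] w 0.07 g 0.0
d [-0.119  5.847 -0.36 ]
w [ 0.056  0.184 19.549]
```

Request:
drive_tool(rows=[{"dx":-0.1,"dy":0.9,"dz":-0.36,"wx":0.05,"wy":0.18,"wz":1.7,"hand":70},{"dx":-0.1,"dy":1.8,"dz":-0.36,"wx":0.05,"wy":0.18,"wz":3.4,"hand":70},{"dx":-0.1,"dy":2.7,"dz":-0.36,"wx":0.05,"wy":0.18,"wz":5.1,"hand":70},{"dx":-0.1,"dy":3.6,"dz":-0.36,"wx":0.05,"wy":0.18,"wz":6.8,"hand":70},{"dx":-0.1,"dy":4.5,"dz":-0.36,"wx":0.05,"wy":0.18,"wz":8.5,"hand":70},{"dx":-0.1,"dy":5.2,"dz":-0.36,"wx":0.05,"wy":0.18,"wz":10.2,"hand":70},{"dx":-0.12,"dy":5.85,"dz":-0.36,"wx":0.05,"wy":0.18,"wz":11.9,"hand":70},{"dx":-0.12,"dy":5.85,"dz":-0.36,"wx":0.05,"wy":0.18,"wz":13.6,"hand":70},{"dx":-0.12,"dy":5.85,"dz":-0.36,"wx":0.05,"wy":0.18,"wz":15.3,"hand":70},{"dx":-0.12,"dy":5.85,"dz":-0.36,"wx":0.05,"wy":0.18,"wz":17,"hand":70},{"dx":-0.12,"dy":5.85,"dz":-0.36,"wx":0.05,"wy":0.18,"wz":18.7,"hand":70},{"dx":-0.12,"dy":5.85,"dz":-0.36,"wx":0.05,"wy":0.18,"wz":19.55,"hand":70},{"dx":-0.12,"dy":5.85,"dz":-0.36,"wx":0.05,"wy":0.18,"wz":19.55,"hand":70},{"dx":-0.12,"dy":5.85,"dz":-0.36,"wx":0.05,"wy":0.18,"wz":19.55,"hand":70},{"dx":-0.12,"dy":5.85,"dz":-0.36,"wx":0.05,"wy":0.18,"wz":19.55,"hand":70},{"dx":-0.12,"dy":5.85,"dz":-0.36,"wx":0.05,"wy":0.18,"wz":19.55,"hand":70}])

```text
clock: 34.9
eef_pos: [0.5459, -0.0081, 0.2627]
tool_rot: [0.727, 0.687, -0.002, -0.008]
ft_force: [0.7, 1.0, -0.1]
grip_width: 0.0699
grasp_force: 0.0
```

```bash
python3 - <<'E'
from h import *
o=st(); im=snap('wrist','w14.png'); o=bot.get_obs()
def barxy(p): d=p[:2]-BC; return np.round(1e3*np.r_[d@EX,d@EY],0)
for r in bot.outline_of('wrist','pin0')[:6]:
    if r['score']<.3: continue
    e=r['extent']; c=cv2.minAreaRect(np.argwhere(r['region'])[:,::-1].astype(np.float32)); print(round(r['score'],2),np.round(e),np.round(c[0]),np.round(c[1]),round(c[2]),barxy(px('wrist',*c[0],.012)))
cv2.imwrite('pics/c2.png',cv2.resize(im[40:240,170:470,::-1],None,fx=2.6,fy=2.6,interpolation=cv2.INTER_CUBIC))
E
```

```text
t 34.9 p [ 0.5459 -0.0081  0.2627] z [-0.014  0.008 -1.   ] y [ 0.998 -0.057 -0.015] F [ 0.7  1.  -0.1] w 0.0699 g 0.0
0.8 [407. 125.  25.  16.] [406. 124.] [19. 23.] 90 [77. 58.]
0.69 [259. 139.  19.  41.] [258. 140.] [41. 21.] 90 [-75.  40.]
0.65 [306. 142.  18.  44.] [306. 140.] [40. 20.] 90 [-25.  40.]
0.6 [358. 124.  24.  21.] [356. 123.] [18. 19.] 90 [26. 58.]
```

View pics/c2.png

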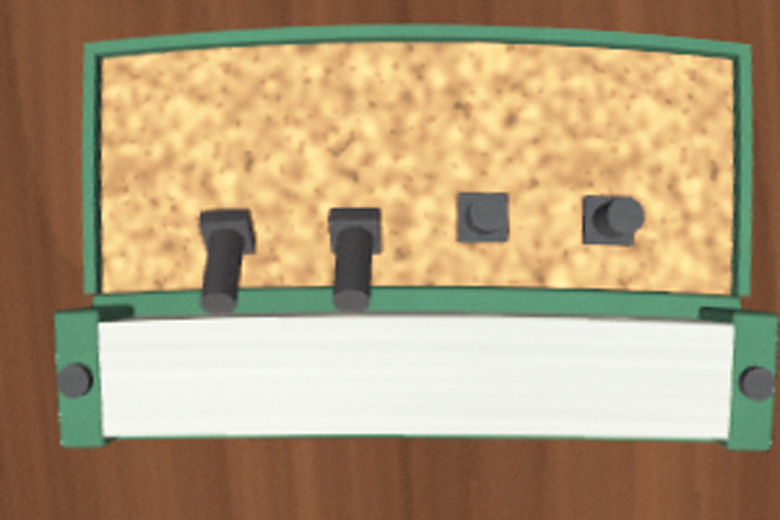

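The trough shows pins 2 and 3 standing on their heads at full-frame pixels (356,123) and (404,124). Pins 0 and 1 lean on the foot, with heads near (257,128) and (306,128). That was my last allowed picture, so from here I rely on the networks and numbers.

```bash
cat >> h.py <<'E'
def barxy(p): d=p[:2]-BC; return np.round(1e3*np.r_[d@EX,d@EY],1)
def blobs(n='wrist',poly=None,z=.012,save=None):
    im=snap(n,save); v=im.max(2); m=np.zeros((480,640),np.uint8)
    cv2.fillPoly(m,[np.int32(poly)],1); m&=(v<105).astype(np.uint8)
    for s in sorted(cv2.connectedComponentsWithStats(m)[2][1:].tolist(),key=lambda s:-s[4])[:7]:
        if s[4]<40: continue
        x,y,w,h,a=s; print(s,'c',barxy(px(n,x+w/2,y+h/2,z)),'TL',barxy(px(n,x,y,z)),'BR',barxy(px(n,x+w,y+h,z)))
def trough(n='wrist'): return [proj(n,bar(x,y,.010)) for x,y in((-.126,.021),(.126,.021),(.126,.126),(-.126,.126))]
E
python3 - <<'E'
from h import *
o=st(); blobs(poly=trough(),save='w15.png')
for r in bot.look_for('wrist','pin0')[:5]: print(round(r['score'],2),np.round(r['extent']),barxy(px('wrist',*r['extent'][:2],.012)))
mv(bar(.026,.057,.10),Rd(np.pi/2+BY))
E
```

```text
t 35.0 p [ 0.5459 -0.0081  0.2627] z [-0.014  0.008 -1.   ] y [ 0.998 -0.057 -0.015] F [-0.7 -0.3 -0.4] w 0.0698 g 0.0
[292, 120, 72, 40, 679] c [-2.3 39.8] TL [-39.1  60.9] BR [34.6 19.5]
[247, 121, 21, 39, 602] c [-75.1  40.5] TL [-86.1  61.4] BR [-64.3  19.8]
[394, 115, 23, 19, 357] c [77.3 57.7] TL [65.2 67.1] BR [89.7 48.3]
[346, 114, 19, 19, 281] c [25.6 57.1] TL [15.9 66.9] BR [35.4 47.5]
[439, 158, 10, 4, 40] c [119.9  22.3] TL [114.3  24.2] BR [125.6  20.5]
0.79 [356. 125.  22.  22.] [26.  55.9]
0.75 [308. 142.  21.  49.] [-22.8  38.4]
0.73 [333. 130. 280. 164.] [ 2.7 50.5]
0.72 [406. 127.  26.  19.] [77.8 54.9]
d [1.781 0.592 3.258]
w [-0.168 -0.082  0.003]
```

Request:
drive_tool(rows=[{"dx":0.9,"dy":0.3,"dz":0.5,"wx":-0.17,"wy":-0.08,"wz":0,"hand":42},{"dx":1.78,"dy":0.58,"dz":1.3,"wx":-0.17,"wy":-0.08,"wz":0,"hand":42},{"dx":1.78,"dy":0.58,"dz":2.2,"wx":-0.17,"wy":-0.08,"wz":0,"hand":42},{"dx":1.78,"dy":0.58,"dz":3.1,"wx":-0.17,"wy":-0.08,"wz":0,"hand":42},{"dx":1.78,"dy":0.58,"dz":3.26,"wx":-0.17,"wy":-0.08,"wz":0,"hand":42},{"dx":1.78,"dy":0.58,"dz":3.26,"wx":-0.17,"wy":-0.08,"wz":0,"hand":42},{"dx":1.78,"dy":0.58,"dz":3.26,"wx":-0.17,"wy":-0.08,"wz":0,"hand":42}])

```text
clock: 35.8
eef_pos: [0.5795, 0.0802, 0.1025]
tool_rot: [0.727, 0.686, 0.002, 0.001]
ft_force: [0.1, -0.1, 0.0]
grip_width: 0.0421
grasp_force: 0.0
```

```bash
python3 - <<'E'
from h import *
o=st(); print(barxy(o['eef_pos'])); mv(bar(.0255,.057,.024),Rd(np.pi/2+BY))
E
```

```text
t 35.8 p [0.5795 0.0802 0.1025] z [ 0.004  0.001 -1.   ] y [ 0.998 -0.058  0.004] F [ 0.1 -0.1  0. ] w 0.0421 g 0.0
[27.3 56.9]
d [ 1.000e-03 -4.100e-02  1.569e+00]
w [ 0.046 -0.01  -0.008]
```

Request:
drive_tool(rows=[{"dx":0,"dy":-0.03,"dz":0.5,"wx":0.04,"wy":0,"wz":0,"hand":42},{"dx":0,"dy":-0.03,"dz":1.0,"wx":0.04,"wy":0,"wz":0,"hand":42},{"dx":0,"dy":-0.03,"dz":1.4,"wx":0.04,"wy":0,"wz":0,"hand":42},{"dx":0,"dy":-0.03,"dz":1.57,"wx":0.04,"wy":0,"wz":0,"hand":42},{"dx":0,"dy":-0.03,"dz":1.57,"wx":0.04,"wy":0,"wz":0,"hand":42},{"dx":0,"dy":-0.03,"dz":1.57,"wx":0.04,"wy":0,"wz":0,"hand":5},{"dx":0,"dy":-0.03,"dz":1.57,"wx":0.04,"wy":0,"wz":0,"hand":5},{"dx":0,"dy":-0.03,"dz":1.57,"wx":0.04,"wy":0,"wz":0,"hand":5},{"dx":0,"dy":-0.03,"dz":1.57,"wx":0.04,"wy":0,"wz":0,"hand":5},{"dx":0,"dy":-0.03,"dz":1.57,"wx":0.04,"wy":0,"wz":0,"hand":5},{"dx":0,"dy":-0.03,"dz":0.9,"wx":0.04,"wy":0,"wz":0,"hand":5},{"dx":0,"dy":-0.03,"dz":0,"wx":0.04,"wy":0,"wz":0,"hand":5}])

```text
clock: 37.0
eef_pos: [0.5737, 0.0802, 0.0984]
tool_rot: [0.727, 0.687, -0.004, -0.003]
ft_force: [1.2, 0.2, -0.8]
grip_width: 0.0122
grasp_force: 58.5
```

```bash
python3 - <<'E'
from h import *
o=st(); mv([.452,.336,.055],Rd(np.pi/2+BY))
E
```

```text
t 37.0 p [0.5737 0.0802 0.0984] z [-0.01  -0.001 -1.   ] y [ 0.998 -0.057 -0.01 ] F [ 1.2  0.2 -0.8] w 0.0122 g 58.5
d [ 4.97  -2.713  0.889]
w [-0.113  0.012  0.   ]
```

Request:
drive_tool(rows=[{"dx":0.7,"dy":-0.4,"dz":-0.2,"wx":-0.06,"wy":0,"wz":0,"hand":5},{"dx":1.5,"dy":-0.8,"dz":-0.3,"wx":-0.06,"wy":0,"wz":0,"hand":5},{"dx":2.2,"dy":-1.2,"dz":-0.3,"wx":-0.06,"wy":0,"wz":0,"hand":5},{"dx":3.0,"dy":-1.6,"dz":-0.3,"wx":-0.06,"wy":0,"wz":0,"hand":5},{"dx":3.0,"dy":-1.6,"dz":-0.3,"wx":-0.06,"wy":0,"wz":0,"hand":5},{"dx":3.0,"dy":-1.6,"dz":-0.3,"wx":-0.06,"wy":0,"wz":0,"hand":5}])

```text
clock: 37.6
eef_pos: [0.5044, 0.2357, 0.1155]
tool_rot: [0.726, 0.688, 0.001, 0.001]
ft_force: [-0.2, 0.6, -1.1]
grip_width: 0.0123
grasp_force: 58.6
```

```bash
python3 - <<'E'
from h import *
o=st(); snap('wrist','w16.png')
for r in bot.outline_of('wrist','tray')[:2]:
    c,h=cv2.minAreaRect(np.argwhere(r['region'])[:,::-1].astype(np.float32)),r['extent']
    P=np.argwhere(r['region'])[:,::-1][::7]; W=np.array([px('wrist',u,v,.035)[:2] for u,v in P],np.float32)
    print(r['score'],np.round(h),cv2.minAreaRect(W))
snap('top','t3.png')
for r in bot.outline_of('top','tray')[:2]:
    P=np.argwhere(r['region'])[:,::-1]; W=np.array([px('top',u,v,.035)[:2] for u,v in P],np.float32)
    print(r['score'],cv2.minAreaRect(W))
mv([.452,.336,.055],Rd(np.pi/2+BY))
E
```

```text
t 37.6 p [0.5044 0.2357 0.1155] z [ 0.002 -0.    -1.   ] y [ 0.999 -0.055  0.002] F [-0.2  0.6 -1.1] w 0.0123 g 58.6Traceback (most recent call last):
  File "<stdin>", line 5, in <module>
  File "h.py", line 15, in px
    o,d=ray(name,u,v); return o+d*(z-o[2])/d[2]
        ~~~^^^^^^^^^^
  File "h.py", line 9, in ray
    o=bot.get_obs(); M=np.array(c['mount']); r=np.hypot(x,y)
ValueError: time passes only in moves, steps and waits
```

```bash
python3 - <<'E'
from h import *
o=st(); snap('wrist','w16.png')
def rect(n):
  for r in bot.outline_of(n,'tray')[:1]:
    P=cv2.convexHull(np.argwhere(r['region'])[:,::-1].astype(np.int32))[:,0][::2]
    W=np.array([px(n,u,v,.035)[:2] for u,v in P],np.float32); print(n,r['score'],np.round(r['extent']),cv2.minAreaRect(W))
rect('wrist'); snap('top','t3.png'); rect('top')
mv([.452,.336,.055],Rd(np.pi/2+BY))
E
```

```text
t 37.7 p [0.5052 0.2341 0.1153] z [ 0.002 -0.    -1.   ] y [ 0.998 -0.058  0.002] F [ 0.2 -0.5 -1.4] w 0.0125 g 58.6
wrist 0.83 [260. 129. 227. 238.] ((0.4702419340610504, 0.313940167427063), (0.12046937644481659, 0.12044186890125275), 7.770002365112305)
top 0.95 [134. 252.  53.  46.] ((0.464516282081604, 0.30767908692359924), (0.1243695318698883, 0.13525772094726562), 8.286656379699707)
d [ 1.981 -1.191  1.202]
w [ 0.021 -0.    -0.026]
```

Request:
drive_tool(rows=[{"dx":0.7,"dy":-0.4,"dz":0,"wx":0,"wy":0,"wz":0,"hand":5},{"dx":1.3,"dy":-0.8,"dz":0,"wx":0,"wy":0,"wz":0,"hand":5},{"dx":1.88,"dy":-1.19,"dz":0.2,"wx":0,"wy":0,"wz":0,"hand":5},{"dx":1.88,"dy":-1.19,"dz":0.8,"wx":0,"wy":0,"wz":0,"hand":5},{"dx":1.88,"dy":-1.19,"dz":1.25,"wx":0,"wy":0,"wz":0,"hand":5},{"dx":1.88,"dy":-1.19,"dz":1.25,"wx":0,"wy":0,"wz":0,"hand":5},{"dx":1.88,"dy":-1.19,"dz":1.25,"wx":0,"wy":0,"wz":0,"hand":30},{"dx":1.88,"dy":-1.19,"dz":1.25,"wx":0,"wy":0,"wz":0,"hand":30},{"dx":1.88,"dy":-1.19,"dz":1.25,"wx":0,"wy":0,"wz":0,"hand":30},{"dx":1.88,"dy":-1.19,"dz":0.6,"wx":0,"wy":0,"wz":0,"hand":30},{"dx":1.88,"dy":-1.19,"dz":-0.2,"wx":0,"wy":0,"wz":0,"hand":42},{"dx":1.3,"dy":-0.8,"dz":-0.2,"wx":0,"wy":0,"wz":0,"hand":42},{"dx":0.5,"dy":-0.4,"dz":-0.2,"wx":0,"wy":0,"wz":0,"hand":42},{"dx":-0.3,"dy":0.1,"dz":-0.2,"wx":0,"wy":0,"wz":0,"hand":42},{"dx":-1.1,"dy":0.6,"dz":-0.2,"wx":0,"wy":0,"wz":0,"hand":42},{"dx":-1.9,"dy":1.1,"dz":-0.2,"wx":0,"wy":0,"wz":0,"hand":42},{"dx":-2.7,"dy":1.6,"dz":-0.2,"wx":0,"wy":0,"wz":0,"hand":42},{"dx":-2.7,"dy":2.0,"dz":-0.2,"wx":0,"wy":0,"wz":0,"hand":42},{"dx":-2.7,"dy":2.0,"dz":-0.2,"wx":0,"wy":0,"wz":0,"hand":42}])

```text
clock: 39.8
eef_pos: [0.6, 0.0922, 0.1267]
tool_rot: [0.728, 0.685, 0.003, 0.002]
ft_force: [0.4, 0.2, 0.2]
grip_width: 0.0422
grasp_force: 0.0
```

```bash
python3 - <<'E'
from h import *
o=st(); print(barxy(o['eef_pos'])); mv(bar(.075,.0575,.024),Rd(np.pi/2+BY))
E
```

```text
t 39.8 p [0.6    0.0922 0.1267] z [ 0.006  0.001 -1.   ] y [ 0.998 -0.061  0.006] F [0.4 0.2 0.2] w 0.0422 g 0.0
[47.1 70. ]
d [-0.251  0.547  2.056]
w [ 0.07  -0.013 -0.048]
```

Request:
drive_tool(rows=[{"dx":-0.25,"dy":0.55,"dz":0.5,"wx":0.04,"wy":0,"wz":-0.05,"hand":42},{"dx":-0.25,"dy":0.55,"dz":1.0,"wx":0.04,"wy":0,"wz":-0.05,"hand":42},{"dx":-0.25,"dy":0.55,"dz":1.6,"wx":0.04,"wy":0,"wz":-0.05,"hand":42},{"dx":-0.25,"dy":0.55,"dz":2.05,"wx":0.04,"wy":0,"wz":-0.05,"hand":42},{"dx":-0.25,"dy":0.55,"dz":2.05,"wx":0.04,"wy":0,"wz":-0.05,"hand":42},{"dx":-0.25,"dy":0.55,"dz":2.05,"wx":0.04,"wy":0,"wz":-0.05,"hand":5},{"dx":-0.25,"dy":0.55,"dz":2.05,"wx":0.04,"wy":0,"wz":-0.05,"hand":5},{"dx":-0.25,"dy":0.55,"dz":2.05,"wx":0.04,"wy":0,"wz":-0.05,"hand":5},{"dx":-0.25,"dy":0.55,"dz":2.05,"wx":0.04,"wy":0,"wz":-0.05,"hand":5},{"dx":-0.25,"dy":0.55,"dz":2.05,"wx":0.04,"wy":0,"wz":-0.05,"hand":5},{"dx":-0.25,"dy":0.55,"dz":1.2,"wx":0.04,"wy":0,"wz":-0.05,"hand":5},{"dx":-0.25,"dy":0.55,"dz":0.3,"wx":0.04,"wy":0,"wz":-0.05,"hand":5},{"dx":-0.25,"dy":0.55,"dz":0.2,"wx":0.04,"wy":0,"wz":-0.05,"hand":5},{"dx":-0.25,"dy":0.55,"dz":0.2,"wx":0.04,"wy":0,"wz":-0.05,"hand":5}])

```text
clock: 41.2
eef_pos: [0.6254, 0.0804, 0.1182]
tool_rot: [0.726, 0.688, 0.002, 0.001]
ft_force: [0.6, -0.5, -0.6]
grip_width: 0.0123
grasp_force: 58.5
```

```bash
python3 - <<'E'
from h import *
o=st(); mv([.490,.330,.052],Rd(np.pi/2+BY))
E
```

```text
t 41.2 p [0.6254 0.0804 0.1182] z [ 0.004  0.001 -1.   ] y [ 0.999 -0.053  0.004] F [ 0.6 -0.5 -0.6] w 0.0123 g 58.5
d [ 4.841 -2.974  1.317]
w [ 0.044 -0.012  0.049]
```

Request:
drive_tool(rows=[{"dx":0.8,"dy":-0.5,"dz":0,"wx":0,"wy":0,"wz":0.05,"hand":5},{"dx":1.6,"dy":-1.0,"dz":0,"wx":0,"wy":0,"wz":0.05,"hand":5},{"dx":2.4,"dy":-1.5,"dz":0,"wx":0,"wy":0,"wz":0.05,"hand":5},{"dx":3.2,"dy":-2.0,"dz":0,"wx":0,"wy":0,"wz":0.05,"hand":5},{"dx":4.0,"dy":-2.5,"dz":0,"wx":0,"wy":0,"wz":0.05,"hand":5},{"dx":4.8,"dy":-2.97,"dz":0.2,"wx":0,"wy":0,"wz":0.05,"hand":5},{"dx":4.84,"dy":-2.97,"dz":0.8,"wx":0,"wy":0,"wz":0.05,"hand":5},{"dx":4.84,"dy":-2.97,"dz":1.32,"wx":0,"wy":0,"wz":0.05,"hand":5},{"dx":4.84,"dy":-2.97,"dz":1.32,"wx":0,"wy":0,"wz":0.05,"hand":5},{"dx":4.84,"dy":-2.97,"dz":1.32,"wx":0,"wy":0,"wz":0.05,"hand":30},{"dx":4.84,"dy":-2.97,"dz":1.32,"wx":0,"wy":0,"wz":0.05,"hand":30},{"dx":4.84,"dy":-2.97,"dz":1.32,"wx":0,"wy":0,"wz":0.05,"hand":30},{"dx":4.84,"dy":-2.97,"dz":0.6,"wx":0,"wy":0,"wz":0.05,"hand":30},{"dx":4.84,"dy":-2.97,"dz":-0.2,"wx":0,"wy":0,"wz":0.05,"hand":42},{"dx":4.84,"dy":-2.97,"dz":-0.2,"wx":0,"wy":0,"wz":0.05,"hand":42}])

```text
clock: 42.7
eef_pos: [0.4926, 0.3321, 0.1335]
tool_rot: [0.727, 0.686, 0.007, 0.0]
ft_force: [1.7, -0.1, -0.5]
grip_width: 0.042
grasp_force: 0.0
```

```bash
python3 - <<'E'
from h import *
o=st(); mv(bar(-.05,-.03,.20),Rd(np.pi/2+BY))
E
```

```text
t 42.7 p [0.4926 0.3321 0.1335] z [ 0.01   0.008 -1.   ] y [ 0.998 -0.058  0.01 ] F [ 1.7 -0.1 -0.5] w 0.042 g 0.0
d [-6.655  0.497 -1.384]
w [ 0.111 -0.101 -0.009]
```

Request:
drive_tool(rows=[{"dx":-0.8,"dy":0.1,"dz":-0.6,"wx":0,"wy":0,"wz":0,"hand":42},{"dx":-1.7,"dy":0.2,"dz":-1.1,"wx":0,"wy":0,"wz":0,"hand":42},{"dx":-2.6,"dy":0.3,"dz":-1.38,"wx":0,"wy":0,"wz":0,"hand":42},{"dx":-3.5,"dy":0.4,"dz":-1.38,"wx":0,"wy":0,"wz":0,"hand":42},{"dx":-4.4,"dy":0.5,"dz":-1.38,"wx":0,"wy":0,"wz":0,"hand":42},{"dx":-5.3,"dy":0.5,"dz":-1.38,"wx":0,"wy":0,"wz":0,"hand":42},{"dx":-6.1,"dy":0.5,"dz":-1.38,"wx":0,"wy":0,"wz":0,"hand":42},{"dx":-6.65,"dy":0.5,"dz":-1.38,"wx":0,"wy":0,"wz":0,"hand":42},{"dx":-6.65,"dy":0.5,"dz":-1.38,"wx":0,"wy":0,"wz":0,"hand":42},{"dx":-6.65,"dy":0.5,"dz":-1.38,"wx":0,"wy":0,"wz":0,"hand":42},{"dx":-6.65,"dy":0.5,"dz":-1.38,"wx":0,"wy":0,"wz":0,"hand":42}])

```text
clock: 43.8
eef_pos: [0.4945, -0.0031, 0.1951]
tool_rot: [0.727, 0.687, 0.0, -0.0]
ft_force: [1.1, 1.1, 0.3]
grip_width: 0.0419
grasp_force: 0.0
```

```bash
python3 - <<'E'
from h import *
o=st(); im=snap('wrist','w17.png')
for r in bot.outline_of('wrist','pin0')[:3]:
    e=r['extent']; reg=r['region']; v=im.max(2)
    ys=np.where(reg.any(1))[0]
    print(round(r['score'],2),np.round(e),[(y,*np.where(reg[y])[0][[0,-1]].tolist(), int(v[y][reg[y]].mean())) for y in ys[::5].tolist()])
    for z in(.012,.02): print(z,barxy(px('wrist',e[0],e[1]-e[3]/2,z)),barxy(px('wrist',e[0],e[1]+e[3]/2,z)))
print('foot edge',proj('wrist',bar(-.075,.03,.02)),proj('wrist',bar(-.025,.03,.02)),'bartop edge',proj('wrist',bar(-.025,.02,.07)))
E
```

```text
t 43.8 p [ 0.4945 -0.0031  0.1951] z [-0.001  0.001 -1.   ] y [ 0.998 -0.057 -0.001] F [1.1 1.1 0.3] w 0.0419 g 0.0
0.91 [299. 140.  28.  49.] [(114, 306, 308, 127), (119, 286, 310, 76), (124, 287, 310, 84), (129, 287, 311, 77), (134, 288, 310, 73), (139, 290, 307, 74), (144, 290, 307, 73), (149, 290, 307, 75), (154, 289, 307, 75), (159, 290, 306, 94), (164, 294, 302, 107)]
0.012 [-75.3  61.2] [-75.5  19.7]
0.02 [-74.7  60.5] [-74.9  20.1]
foot edge (np.float64(298.65298764012465), np.float64(152.05376583627756)) (np.float64(359.63779766588607), np.float64(152.27281714068926)) bartop edge (np.float64(365.77055226089203), np.float64(168.355455092273))
```

```bash
python3 - <<'E'
from h import *
o=st(); mv(bar(-.0752,.050,.018),Rd(np.pi/2+BY))
E
```

```text
t 43.9 p [ 0.4945 -0.0027  0.1948] z [-0.001  0.    -1.   ] y [ 0.998 -0.056 -0.001] F [ 0.1  0.1 -0.2] w 0.0421 g 0.0
d [ 1.614 -0.44   3.537]
w [-0.014 -0.005  0.019]
```

Request:
drive_tool(rows=[{"dx":0.8,"dy":-0.2,"dz":0.3,"wx":0,"wy":0,"wz":0,"hand":42},{"dx":1.61,"dy":-0.44,"dz":0.8,"wx":0,"wy":0,"wz":0,"hand":42},{"dx":1.61,"dy":-0.44,"dz":1.6,"wx":0,"wy":0,"wz":0,"hand":42},{"dx":1.61,"dy":-0.44,"dz":2.2,"wx":0,"wy":0,"wz":0,"hand":42},{"dx":1.61,"dy":-0.44,"dz":2.8,"wx":0,"wy":0,"wz":0,"hand":42},{"dx":1.61,"dy":-0.44,"dz":3.3,"wx":0,"wy":0,"wz":0,"hand":42},{"dx":1.61,"dy":-0.44,"dz":3.5,"wx":0,"wy":0,"wz":0,"hand":42},{"dx":1.61,"dy":-0.44,"dz":3.54,"wx":0,"wy":0,"wz":0,"hand":42},{"dx":1.61,"dy":-0.44,"dz":3.54,"wx":0,"wy":0,"wz":0,"hand":42},{"dx":1.61,"dy":-0.44,"dz":3.54,"wx":0,"wy":0,"wz":0,"hand":5},{"dx":1.61,"dy":-0.44,"dz":3.54,"wx":0,"wy":0,"wz":0,"hand":5},{"dx":1.61,"dy":-0.44,"dz":3.54,"wx":0,"wy":0,"wz":0,"hand":5},{"dx":1.61,"dy":-0.44,"dz":3.54,"wx":0,"wy":0,"wz":0,"hand":5},{"dx":1.61,"dy":-0.44,"dz":3.54,"wx":0,"wy":0,"wz":0,"hand":5}])

```text
clock: 45.3
eef_pos: [0.478, 0.0782, 0.0189]
tool_rot: [0.727, 0.687, 0.001, 0.0]
ft_force: [-0.6, 1.2, 6.3]
grip_width: 0.0178
grasp_force: 58.8
```

Request:
drive_tool(rows=[{"dx":0.2,"dy":0,"dz":-0.4,"wx":0,"wy":0,"wz":0,"hand":5},{"dx":0.3,"dy":0,"dz":-1.2,"wx":0,"wy":0,"wz":0,"hand":5},{"dx":0.3,"dy":0,"dz":-2.0,"wx":0,"wy":0,"wz":0,"hand":5},{"dx":0.3,"dy":0,"dz":-2.0,"wx":0,"wy":0,"wz":0,"hand":5}])

```text
clock: 45.7
eef_pos: [0.4816, 0.0938, 0.123]
tool_rot: [0.727, 0.687, 0.004, 0.002]
ft_force: [0.7, -0.1, -0.2]
grip_width: 0.0177
grasp_force: 59.0
```

```bash
python3 - <<'E'
from h import *
o=st(); mv([.452,.300,.058],Rd(np.pi/2+BY))
E
```

```text
t 45.7 p [0.4816 0.0938 0.123 ] z [ 0.009  0.002 -1.   ] y [ 0.998 -0.057  0.009] F [ 0.7 -0.1 -0.2] w 0.0177 g 59.0
d [ 4.08  -0.839  1.305]
w [ 0.103 -0.031  0.001]
```

Request:
drive_tool(rows=[{"dx":0.8,"dy":-0.2,"dz":-0.4,"wx":0,"wy":0,"wz":0,"hand":5},{"dx":1.6,"dy":-0.4,"dz":-0.4,"wx":0,"wy":0,"wz":0,"hand":5},{"dx":2.3,"dy":-0.6,"dz":-0.4,"wx":0,"wy":0,"wz":0,"hand":5},{"dx":2.6,"dy":-0.6,"dz":-0.4,"wx":0,"wy":0,"wz":0,"hand":5},{"dx":2.6,"dy":-0.6,"dz":-0.4,"wx":0,"wy":0,"wz":0,"hand":5},{"dx":2.6,"dy":-0.6,"dz":-0.4,"wx":0,"wy":0,"wz":0,"hand":5}])

```text
clock: 46.3
eef_pos: [0.4549, 0.2238, 0.137]
tool_rot: [0.727, 0.687, -0.001, -0.001]
ft_force: [-0.8, -1.7, -1.2]
grip_width: 0.0182
grasp_force: 58.9
```

```bash
python3 - <<'E'
from h import *
o=st(); im=snap('wrist','w18.png')
for r in bot.look_for('wrist','pin0')[:5]:
    e=r['extent']; print(round(r['score'],2),np.round(e),np.round(px('wrist',e[0]-e[2]/2,e[1]-e[3]/2,.016),3),np.round(px('wrist',e[0]+e[2]/2,e[1]+e[3]/2,.016),3))
mv([.452,.300,.058],Rd(np.pi/2+BY))
E
```

```text
t 46.3 p [0.4549 0.2238 0.137 ] z [-0.003 -0.001 -1.   ] y [ 0.998 -0.057 -0.003] F [-0.8 -1.7 -1.2] w 0.0182 g 58.9
0.92 [326. 345.  47. 104.] [0.436 0.184 0.016] [0.467 0.084 0.016]
0.79 [315.  83.  36.  38.] [0.443 0.347 0.016] [0.466 0.318 0.016]
0.75 [364.  90.  37.  33.] [0.475 0.338 0.016] [0.499 0.314 0.016]
0.31 [442. 351. 296. 104.] [0.429 0.179 0.016] [0.734 0.023 0.016]
d [ 1.532 -0.148  1.583]
w [-0.029  0.011 -0.017]
```

Request:
drive_tool(rows=[{"dx":0.75,"dy":-0.05,"dz":0,"wx":0,"wy":0,"wz":0,"hand":5},{"dx":1.48,"dy":-0.08,"dz":0.2,"wx":0,"wy":0,"wz":0,"hand":5},{"dx":1.48,"dy":-0.08,"dz":0.9,"wx":0,"wy":0,"wz":0,"hand":5},{"dx":1.48,"dy":-0.08,"dz":1.5,"wx":0,"wy":0,"wz":0,"hand":5},{"dx":1.48,"dy":-0.08,"dz":1.82,"wx":0,"wy":0,"wz":0,"hand":5},{"dx":1.48,"dy":-0.08,"dz":1.82,"wx":0,"wy":0,"wz":0,"hand":5},{"dx":1.48,"dy":-0.08,"dz":1.82,"wx":0,"wy":0,"wz":0,"hand":28},{"dx":1.48,"dy":-0.08,"dz":1.82,"wx":0,"wy":0,"wz":0,"hand":28},{"dx":1.48,"dy":-0.08,"dz":1.82,"wx":0,"wy":0,"wz":0,"hand":28},{"dx":1.48,"dy":-0.08,"dz":1.3,"wx":0,"wy":0,"wz":0,"hand":28},{"dx":1.48,"dy":-0.08,"dz":0.6,"wx":0,"wy":0,"wz":0,"hand":30},{"dx":1.48,"dy":-0.08,"dz":-0.3,"wx":0,"wy":0,"wz":0,"hand":42},{"dx":0.6,"dy":0,"dz":-0.8,"wx":0,"wy":0,"wz":0,"hand":42},{"dx":-0.3,"dy":0,"dz":-1.2,"wx":0,"wy":0,"wz":0,"hand":42},{"dx":-1.2,"dy":0,"dz":-1.2,"wx":0,"wy":0,"wz":0,"hand":42},{"dx":-2.1,"dy":0.4,"dz":-1.2,"wx":0,"wy":0,"wz":0,"hand":42},{"dx":-3.0,"dy":0.8,"dz":-1.2,"wx":0,"wy":0,"wz":0,"hand":42},{"dx":-3.9,"dy":1.1,"dz":-1.2,"wx":0,"wy":0,"wz":0,"hand":42},{"dx":-4.4,"dy":1.1,"dz":-1.2,"wx":0,"wy":0,"wz":0,"hand":42},{"dx":-4.4,"dy":1.1,"dz":-1.2,"wx":0,"wy":0,"wz":0,"hand":42}])

```text
clock: 48.4
eef_pos: [0.498, -0.0016, 0.1987]
tool_rot: [0.729, 0.685, -0.0, 0.0]
ft_force: [-0.3, 0.2, -0.7]
grip_width: 0.0418
grasp_force: 0.0
```

```bash
python3 - <<'E'
from h import *
o=st(); im=snap('wrist','w19.png')
for r in bot.look_for('wrist','pin0')[:5]:
    e=r['extent']; print(round(r['score'],2),np.round(e),*[barxy(px('wrist',e[0]+s*e[2]/2,e[1]+s*e[3]/2,.012)) for s in(-1,1)])
mv(bar(-.025,.050,.018),Rd(np.pi/2+BY))
E
```

```text
t 48.4 p [ 0.498  -0.0016  0.1987] z [ 0.    -0.001 -1.   ] y [ 0.998 -0.063  0.   ] F [-0.3  0.2 -0.7] w 0.0418 g 0.0
0.8 [355. 142.  25.  53.] [-35.4  65.3] [-13.5  20.2]
d [1.529 0.492 3.611]
w [-0.    -0.01  -0.019]
```

Only pin 1 is left, centred at bar x ≈ -24.5.

Request:
drive_tool(rows=[{"dx":0.8,"dy":0.25,"dz":0.3,"wx":0,"wy":0,"wz":0,"hand":42},{"dx":1.53,"dy":0.5,"dz":0.8,"wx":0,"wy":0,"wz":0,"hand":42},{"dx":1.53,"dy":0.5,"dz":1.6,"wx":0,"wy":0,"wz":0,"hand":42},{"dx":1.53,"dy":0.5,"dz":2.2,"wx":0,"wy":0,"wz":0,"hand":42},{"dx":1.53,"dy":0.5,"dz":2.8,"wx":0,"wy":0,"wz":0,"hand":42},{"dx":1.53,"dy":0.5,"dz":3.3,"wx":0,"wy":0,"wz":0,"hand":42},{"dx":1.53,"dy":0.5,"dz":3.55,"wx":0,"wy":0,"wz":0,"hand":42},{"dx":1.53,"dy":0.5,"dz":3.61,"wx":0,"wy":0,"wz":0,"hand":42},{"dx":1.53,"dy":0.5,"dz":3.61,"wx":0,"wy":0,"wz":0,"hand":42},{"dx":1.53,"dy":0.5,"dz":3.61,"wx":0,"wy":0,"wz":0,"hand":5},{"dx":1.53,"dy":0.5,"dz":3.61,"wx":0,"wy":0,"wz":0,"hand":5},{"dx":1.53,"dy":0.5,"dz":3.61,"wx":0,"wy":0,"wz":0,"hand":5},{"dx":1.53,"dy":0.5,"dz":3.61,"wx":0,"wy":0,"wz":0,"hand":5},{"dx":1.53,"dy":0.5,"dz":3.61,"wx":0,"wy":0,"wz":0,"hand":5},{"dx":1.73,"dy":0.5,"dz":3.2,"wx":0,"wy":0,"wz":0,"hand":5},{"dx":1.8,"dy":0.5,"dz":2.4,"wx":0,"wy":0,"wz":0,"hand":5},{"dx":1.8,"dy":0.5,"dz":1.5,"wx":0,"wy":0,"wz":0,"hand":5},{"dx":1.8,"dy":0.5,"dz":1.2,"wx":0,"wy":0,"wz":0,"hand":5},{"dx":1.8,"dy":0.5,"dz":1.2,"wx":0,"wy":0,"wz":0,"hand":5}])

```text
clock: 50.4
eef_pos: [0.5297, 0.0903, 0.1408]
tool_rot: [0.727, 0.686, 0.002, 0.001]
ft_force: [-0.3, 0.4, -0.5]
grip_width: 0.0182
grasp_force: 58.9
```

```bash
python3 - <<'E'
from h import *
o=st(); mv([.492,.22,.137],Rd(np.pi/2+BY))
E
```

```text
t 50.4 p [0.5297 0.0903 0.1408] z [ 0.005  0.001 -1.   ] y [ 0.998 -0.057  0.005] F [-0.3  0.4 -0.5] w 0.0182 g 58.9
d [ 2.546 -0.903  0.074]
w [ 0.056 -0.017 -0.003]
```

Request:
drive_tool(rows=[{"dx":0.8,"dy":-0.3,"dz":0,"wx":0,"wy":0,"wz":0,"hand":5},{"dx":1.7,"dy":-0.6,"dz":0,"wx":0,"wy":0,"wz":0,"hand":5},{"dx":2.55,"dy":-0.9,"dz":0.07,"wx":0,"wy":0,"wz":0,"hand":5},{"dx":2.55,"dy":-0.9,"dz":0.07,"wx":0,"wy":0,"wz":0,"hand":5},{"dx":2.55,"dy":-0.9,"dz":0.07,"wx":0,"wy":0,"wz":0,"hand":5},{"dx":2.55,"dy":-0.9,"dz":0.07,"wx":0,"wy":0,"wz":0,"hand":5}])

```text
clock: 51.0
eef_pos: [0.4894, 0.2188, 0.1329]
tool_rot: [0.727, 0.686, -0.002, -0.001]
ft_force: [-0.1, -0.4, -0.2]
grip_width: 0.0181
grasp_force: 58.9
```

```bash
python3 - <<'E'
from h import *
o=st(); im=snap('wrist','w20.png')
for r in bot.look_for('wrist','pin0')[:6]:
    e=r['extent']; print(round(r['score'],2),np.round(e),np.round(px('wrist',e[0]-e[2]/2,e[1]-e[3]/2,.016),3),np.round(px('wrist',e[0]+e[2]/2,e[1]+e[3]/2,.016),3))
mv([.497,.297,.046],Rd(np.pi/2+BY))
E
```

```text
t 51.0 p [0.4894 0.2188 0.1329] z [-0.004 -0.001 -1.   ] y [ 0.998 -0.058 -0.004] F [-0.1 -0.4 -0.2] w 0.0181 g 58.9
0.95 [313.  87.  27.  34.] [0.48  0.337 0.016] [0.497 0.313 0.016]
0.87 [259.  81.  40.  35.] [0.439 0.346 0.016] [0.465 0.319 0.016]
0.82 [328. 350.  49. 109.] [0.472 0.179 0.016] [0.505 0.073 0.016]
0.71 [267. 159.  31.  60.] [0.445 0.3   0.016] [0.464 0.257 0.016]
0.65 [401. 352. 321. 101.] [0.424 0.176 0.016] [0.72  0.035 0.016]
d [1.576 0.049 1.751]
w [-0.029  0.007 -0.024]
```

Request:
drive_tool(rows=[{"dx":0.75,"dy":0,"dz":0,"wx":0,"wy":0,"wz":0,"hand":5},{"dx":1.55,"dy":0,"dz":0.2,"wx":0,"wy":0,"wz":0,"hand":5},{"dx":1.55,"dy":0,"dz":0.9,"wx":0,"wy":0,"wz":0,"hand":5},{"dx":1.55,"dy":0,"dz":1.4,"wx":0,"wy":0,"wz":0,"hand":5},{"dx":1.55,"dy":0,"dz":1.66,"wx":0,"wy":0,"wz":0,"hand":5},{"dx":1.55,"dy":0,"dz":1.66,"wx":0,"wy":0,"wz":0,"hand":5},{"dx":1.55,"dy":0,"dz":1.66,"wx":0,"wy":0,"wz":0,"hand":28},{"dx":1.55,"dy":0,"dz":1.66,"wx":0,"wy":0,"wz":0,"hand":28},{"dx":1.55,"dy":0,"dz":1.66,"wx":0,"wy":0,"wz":0,"hand":28},{"dx":1.55,"dy":0,"dz":1.2,"wx":0,"wy":0,"wz":0,"hand":28},{"dx":1.55,"dy":0,"dz":0.4,"wx":0,"wy":0,"wz":0,"hand":30},{"dx":1.55,"dy":0,"dz":-0.5,"wx":0,"wy":0,"wz":0,"hand":42},{"dx":0.7,"dy":0,"dz":-1.2,"wx":0,"wy":0,"wz":0,"hand":42},{"dx":-0.2,"dy":0,"dz":-1.6,"wx":0,"wy":0,"wz":0,"hand":42},{"dx":-0.2,"dy":0,"dz":-1.6,"wx":0,"wy":0,"wz":0,"hand":42},{"dx":-0.2,"dy":0,"dz":-1.6,"wx":0,"wy":0,"wz":0,"hand":42}])

```text
clock: 52.7
eef_pos: [0.4904, 0.2092, 0.2163]
tool_rot: [0.728, 0.686, 0.002, -0.0]
ft_force: [-0.2, -0.5, 0.0]
grip_width: 0.0419
grasp_force: 0.0
```

```bash
python3 - <<'E'
from h import *
o=st(); im=snap('wrist','w21.png')
for r in bot.look_for('wrist','pin0')[:7]:
    e=r['extent']; print(round(r['score'],2),np.round(e),np.round(px('wrist',*e[:2],.014),3))
for n in('top','scene'):
  snap(n)
  for t in('stone','drift','bottle','jar','mat'):
    for r in bot.look_for(n,t)[:4]: print(n,t,round(r['score'],2),np.round(r['extent']),np.round(px(n,*r['extent'][:2],.016),3))
E
```

```text
t 52.7 p [0.4904 0.2092 0.2163] z [ 0.002  0.002 -1.   ] y [ 0.998 -0.06   0.002] F [-0.2 -0.5  0. ] w 0.0419 g 0.0
0.88 [327. 136.  23.  52.] [0.495 0.285 0.014]
0.87 [280. 144.  24.  49.] [0.453 0.28  0.014]
0.77 [312.  91.  23.  24.] [0.484 0.326 0.014]
0.71 [275.  88.  27.  25.] [0.452 0.332 0.014]
top stone 0.86 [367. 216.  21.  30.] [ 0.566 -0.305  0.016]
top drift 0.9 [441. 336.  50.  44.] [ 0.254 -0.492  0.016]
top drift 0.85 [459. 268.  28.  48.] [ 0.426 -0.545  0.016]
top drift 0.69 [528. 284.  25.  57.] [ 0.388 -0.721  0.016]
top drift 0.65 [367. 254.  55.  13.] [ 0.461 -0.305  0.016]
top bottle 0.92 [192. 146.  21.  30.] [0.76  0.18  0.016]
top jar 0.73 [147. 176.  32.  24.] [0.672 0.297 0.016]
top jar 0.56 [226. 223.  70. 100.] [0.543 0.073 0.016]
top mat 0.91 [374. 235.  79.  90.] [ 0.514 -0.325  0.016]
scene stone 0.69 [367. 382.  20.  28.] [0.739 0.18  0.016]
scene drift 0.79 [304. 217.  32.  34.] [ 0.46  -0.304  0.016]
scene drift 0.78 [257. 181.  18.  25.] [ 0.454 -0.533  0.016]
scene drift 0.69 [305. 155.  10.  31.] [ 0.253 -0.495  0.016]
scene drift 0.56 [230. 149.  22.  26.] [ 0.412 -0.717  0.016]
scene bottle 0.96 [366. 382.  26.  29.] [0.739 0.177 0.016]
scene jar 0.79 [424. 392.  24.  31.] [0.661 0.3   0.016]
scene mat 0.73 [286. 230.  86.  73.] [ 0.535 -0.31   0.016]
```

```bash
python3 -c "
from workcell import bot
print(bot.job_done())"
```

```text
the job is handed in; nothing more can be done
None
```

The job is handed in, with no verdict returned: all four pins were driven out with the drift and put in the scrap tray, the bar's top was rubbed in one near-to-far stroke (force up to about 19 N at first contact, then about 10 to 11 N), drift and stone were laid back on the mat, and bottle and jar are still at their starting positions.

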